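# Load the curing box, lock it and set its timer

### The arm

A 6-joint arm with a two-finger parallel gripper is mounted at the origin on the work surface. World frame = base frame: x ahead of the robot, y to its left, z up, the work surface at z = 0. Lengths are in mm, angles in rad, forces in N, time in s.
With the tool pointing down it reaches from about 350 to 875 mm from the base axis. Payload 4.2 kg.
Tool frame: the origin (TCP) lies on the mounting face of the last link; the fingertips stand 173 mm ahead of it and the grasp point (between the pads) lies 155 mm ahead of it; z points along the fingers, y is the direction in which the jaws open and shut (so a half turn about z gives the same grasp; the last joint's range is limited). The gripper opens to 85 mm and grips with 20 to 120 N. Pads are 22 mm wide; open, the fingers measure 114 mm over their backs; the gripper's body (76 mm by 85 mm) begins 54 mm behind the grasp point. The pads swing forward as they close: fully open they stand 13 mm farther back than shut.
Start: joints at [1.566, 0.385, 0.008, 0, -1.194, -0.259], TCP at [162.937, 603.367, 404.712] pointing down, gripper open.
Joint ranges: [-3.14, 3.14], [-1.21, 2.06], [-1.07, 1.41], [-3.16, 2.05], [-2.99, -0.16], [-3.1, 3.1]. Speed limits (rad/s): [2.79, 2.79, 3.14, 3.14, 3.14, 3.14].

### API

Orientations are given as a unit quaternion [x, y, z, w].
In Python, from bench import arm gives the robot as it stands. The module is installed in compiled form; this text tells all that it offers.
- The arm moves only by the tool play_rows, never from a script. Its argument "moves" is a list of rows, each a list of 3 entries, a list of its own where there are three numbers: the shift along the world's x, y, z in units of 30 cm (1.0 is 30 cm), then the turn about the world's z in units of 30 degrees (1.0 is 30 degrees), then the gripper's target within -1 to 1 (shut at 1, half-way at 0, fully open at -1). In form: [[[x, y, z], turn, jaw], ...]. A call has 1 to 12 rows; each row is the pose to reach, as a shift and turn from the pose measured when the call began; what a row does not reach only later rows make up. A row lasts 1/8 s, in which the tool goes at most 62.5 mm and 10.7 degrees, less where a joint would pass 70% of its speed; a pose out of reach is approached as far as the arm can. A call with a number of a shift or a turn outside -1 to 1 is refused whole. A call with a gripper value outside its range is refused whole. The fingers move at their own pace and stop on an object; the grip force is fixed at half the most. Time passes only in rows, so rows that repeat a pose let the fingers close. It gives the time, the measured TCP pose, the force and the opening at its end, in the units of the state.
- arm.read_state(): the state, without advancing time (a new reading comes with each control period).
- arm.get_image(name): name is "scene" or "top"; returns a dict with "pixels" (420x560x3 uint8, red, green, blue), "vfov" (degrees; the focal length in pixels is half the picture's height over the tangent of half this angle, whatever the lens; pixels are square), "cx", "cy" (the principal point, pixels), "xyz" and "rotation" of the camera in the world. Camera axes: x right, y up, looking along -z (the intrinsics and any distortion apply to the point x, -y, -z); pixel columns grow to the right and rows downward; lengths in mm; the calibration is good to about 2 mm. A picture is of the moment at which its call begins. There is no depth.
- arm.job_done(): hands the job in, once; it reports no verdict.
Trained networks look in a picture, given as the dict that the camera call returned (one of the last four; its "shot" number tells which), for a name from the list of things; names that differ only in an ending like _2 or _b are one class to them, and where a whole thing is asked for, a point or a joint stands for the part that bears it (a point fixed in the world has none). Each returns a list of dicts, best first, with "conf" (0 to 1); they miss things now and then, are a little off and sometimes report something else, mostly with a low value. They report only what shows in the picture. A call takes as long as a camera call. They do not tell look-alikes from the thing itself.
- arm.look_for(name, picture): "centre" ([x, y, z] in mm, in world coordinates, good to about 4 mm: the middle of the surface that is visible of it).
The state is a dict: "clock": time; "joints": joint angles; "joint_vel": joint speeds; "joint_efforts": joint torques, N m; "position": TCP position; "ee_rot": TCP orientation; "contact_force": force on the tool from outside, world axes, zero at the start; "wrist_torque": the same for the moment, N m; "gripper_width": finger opening in mm.
Only numpy, scipy, OpenCV 4.12 (cv2) and the standard library are available. Lean on these libraries where they do the work, as an engineer would, in place of code of your own. Each camera call takes 0.05 s, during which the arm holds its last target.

### The job

Put every grey printed knob from the desk into the wells of the curing box, one to a well. When all are in, shut the lid, swing the hasp over its catch so it lies flat on the lid, and last click the timer dial clockwise to its fifth position (four clicks from the stop at the shortest mark), leaving everything else on the desk where it is.

Things in the scene. Friction and masses are not known exactly. Their poses are not given: they have to be found in the camera images.
- machine: Grey desktop curing box for printed parts, fixed to the desk. Origin: under the middle of its open tray, at desk level; +x points roughly to world +y (yaw about 1.57). Tray: x -82..+82, y -82..+82 mm, 5 mm walls 40 mm high, floor 5 mm up. The lid is hinged along the +x wall; a ledge adjoins the -x wall.
- carrier (a point): Middle of the tray's floor, 5 mm above the desk, axes as the machine's. A black carrier on it forms six wells, middles at x -28 or +28, y -47, 0 or +47 mm; each 46 mm (x) by 44 mm (y), its floor the tray floor, walls 8 mm high. Past the wells, in x, a flat step 8 mm high runs to the tray wall, whose inner face is at x 77 mm.
- ledge (a point): Middle of the top of the machine's ledge, at machine x -125, y 0, z 44 mm. The ledge spans machine x -168..-82, y -82..+82 mm and carries the hasp's hinge (x -92, y +42) and the timer dial (x -126, y -38).
- knob0: Printed grey control knob, a short cylinder 28 mm across and 22 mm high, ribbed, 20 to 45 g. Origin: its centre, z along the cylinder axis, up through its top. It starts upright on the desk. Only 3 to 5 of the five are there.
- knob1: Printed grey control knob, a short cylinder 28 mm across and 22 mm high, ribbed, 20 to 45 g. Origin: its centre, z along the cylinder axis, up through its top. It starts upright on the desk. Only 3 to 5 of the five are there.
- knob2: Printed grey control knob, a short cylinder 28 mm across and 22 mm high, ribbed, 20 to 45 g. Origin: its centre, z along the cylinder axis, up through its top. It starts upright on the desk. Only 3 to 5 of the five are there.
- knob3: Printed grey control knob, a short cylinder 28 mm across and 22 mm high, ribbed, 20 to 45 g. Origin: its centre, z along the cylinder axis, up through its top. It starts upright on the desk. Only 3 to 5 of the five are there.
- knob4: Printed grey control knob, a short cylinder 28 mm across and 22 mm high, ribbed, 20 to 45 g. Origin: its centre, z along the cylinder axis, up through its top. It starts upright on the desk. Only 3 to 5 of the five are there.
- lid (a joint): Angle of the curing box's lid (amber window in a black frame, 164 x 164 x 8 mm, about 0.2 kg), rad: 0 shut, 2.0 fully open (leaning back past upright). A stiff hinge (0.2 N m) keeps it wherever it is left; it can be pushed over from behind and pressed down with 3 to 5 N at the free edge.
- lid_hinge (a point): On the lid's hinge axis (which runs along the machine's y), middle of the lid, at its underside: machine x +82, y 0, z 40.5 mm.
- lid_edge (a point): Middle of the lid's free edge, on its outer (top) face: 164 mm from the hinge and 8 mm out from the underside. Its z axis is the lid's outward normal.
- lid_catch (a point): Foot of the small steel catch (10 x 8 x 10 mm high) on the lid's outer face, 22 mm from the free edge, at machine y +42; the hasp's slot goes over it.
- hasp (a joint): Angle of the hasp, rad: 0 when it lies flat on the shut lid, over the catch; up to 2.2 thrown back (leaning out over the ledge, away from the lid). Stays where it is left (0.025 N m); can be pushed over from behind with under 2 N.
- hasp_hinge (a point): On the hasp's hinge axis (along the machine's y): machine x -92, y +42, z 52.5 mm. The hasp is a slotted steel plate 30 mm wide (y), 4 mm thick.
- hasp_tip (a point): Middle of the free end of the hasp, 49 mm from its hinge axis. Its z axis is the normal of the hasp's upper face when closed (its rear face when thrown back).
- dial (a joint): Angle of the timer dial, rad, growing clockwise seen from above: six click positions 30 degrees (0.524 rad) apart, 0 (stop, shortest mark) to 2.618 (longest mark). A spring detent (under 0.15 N m) pulls it into the nearest position. It starts at the first, second or third.
- dial_grip (a point): On the dial's vertical axis, at the height to grip, 70 mm above the desk. The dial's grip is a black bar 44 mm long, 13 mm thick, from 50 to 78 mm above the desk, on a disc 46 mm across; the bar runs along this point's x axis.
- dial_pointer (a point): Pointer end of the dial's bar (white line), 22 mm from the axis on top, along -x of dial_grip. Six white marks of growing length on the ledge, 31 mm from the axis, show the click positions.
- tape: Roll of black tape, ring 60 mm across, 18 mm high, lying among the knobs; leave alone.
- driver: Screwdriver on the desk, leave alone.
Things that resemble listed ones, but are neither listed nor needed, are in the scene too. Leave any red or yellow look-alike of the knob1 alone.

How it is judged:
By the outcome, as a careful person would: the job done as asked, in the order asked, and still so for the second after the job is handed in, with the robot touching nothing.
Of knob0, knob1, knob2, knob3, knob4 only 3 to 5 are there at a start; the rules pass over those that are not, and their reading is None.
At some moment in a run one of knob0, knob1, knob2, knob3, knob4 may be knocked a few centimetres aside while the robot is not near it.
Once in a run the grip may slacken for a moment while it holds something.
It also fails if it takes over 210 s, if anything falls off the work surface, if the arm or the gripper's body presses on something with over 40 N, if the wrist force passes 120 N, or if a joint passes its speed limit or range.

## Working session

There is one attempt and no reset: what is moved stays moved. The work goes in short steps, Python scripts to look and compute and a tool call to move; the robot and the scene stay as the last step left them, time stands still between calls to the robot, and variables do not carry over. Pictures are saved under pics/ and viewed, and the job is handed in when it is done.

Besides the shell and the picture viewer there is one more tool, called after "Request:" as name(argument=value, ...), one argument or row to a line, values as JSON. play_rows: Moves the arm, as the interface text tells. Shifts and turns lie within -1 to 1; 1 stands for 30 cm of shift or 30 degrees of turn. Its arguments: {"type":"object","properties":{"moves":{"type":"array"}},"required":["moves"]}

```bash
mkdir -p pics; cat > h.py <<'E'
import numpy as np, cv2
from bench import arm
def shot(name,fn=None):
    p=arm.get_image(name)
    if fn: cv2.imwrite('pics/'+fn,cv2.cvtColor(np.asarray(p['pixels']),cv2.COLOR_RGB2BGR))
    return p
E
python3 - <<'E'
from h import *
s=arm.read_state()
print(s)
for n in ['scene','top']:
    p=shot(n,n+'0.png')
    print(n,{k:v for k,v in p.items() if k!='pixels'})
    for nm in ['knob1','dial_grip','hasp_tip','lid_edge','tape','machine','dial','hasp','dial_pointer','lid_catch','hasp_hinge','driver']:
        print(nm,[(np.round(d['centre']).tolist(),round(d['conf'],2)) for d in arm.look_for(nm,p)])
E
```

```text
{'clock': 0.0, 'joints': array([ 1.56559344e+00,  3.85530104e-01,  6.61364178e-03, -5.03351438e-04,
       -1.19402042e+00, -2.58603276e-01]), 'joint_vel': array([ 2.97806571e-04, -7.18831172e-05, -1.39080822e-03, -6.30983519e-04,
        1.18981137e-03, -2.98974071e-04]), 'joint_efforts': array([-4.81092920e-04, -3.92287624e+01,  1.88404083e+01,  4.18632209e+00,
       -4.59770745e-03,  4.38900244e-06]), 'position': array([162.88224966, 603.17578859, 403.63173754]), 'ee_rot': array([ 9.91300583e-01, -1.31612893e-01, -9.68059372e-05,  1.09125733e-03]), 'contact_force': array([ 0.51173486,  0.02730654, -0.08136241]), 'wrist_torque': array([ 0.01621431, -0.02288226,  0.04808932]), 'gripper_width': 85.53487371652503}
scene {'vfov': 46.425882745832936, 'cx': 283.32791782819567, 'cy': 207.17377336559142, 'xyz': array([ 906.03461387, -603.58312976,  904.72652681]), 'rotation': array([0.31557238, 0.09233256, 0.28770531, 0.89950788]), 'shot': 1}
knob1 [([472.0, -458.0, 21.0], 0.74), ([430.0, -125.0, 21.0], 0.69), ([439.0, -376.0, 22.0], 0.65), ([549.0, -243.0, 24.0], 0.61), ([423.0, -239.0, 
[... 872 characters left out ...]
72.0, 21.0], 0.69), ([409.0, -310.0, 22.0], 0.69), ([421.0, -234.0, 22.0], 0.6), ([463.0, -450.0, 16.0], 0.45)]
dial_grip []
hasp_tip [([504.0, 52.0, 104.0], 0.62)]
lid_edge [([504.0, 278.0, 133.0], 0.76), ([424.0, -118.0, 23.0], 0.62), ([500.0, 53.0, 105.0], 0.18)]
tape [([523.0, 217.0, 40.0], 0.74), ([550.0, -118.0, 18.0], 0.55), ([506.0, 277.0, 130.0], 0.15)]
machine [([521.0, 217.0, 42.0], 0.57)]
dial [([584.0, 45.0, 50.0], 0.91)]
hasp [([505.0, 60.0, 100.0], 0.61)]
dial_pointer [([586.0, 44.0, 49.0], 0.76), ([502.0, 276.0, 134.0], 0.74)]
lid_catch [([503.0, 278.0, 132.0], 0.62)]
hasp_hinge [([504.0, 278.0, 130.0], 0.67), ([505.0, 56.0, 99.0], 0.64)]
driver [([662.0, -220.0, 23.0], 0.8)]
```

View pics/scene0.png

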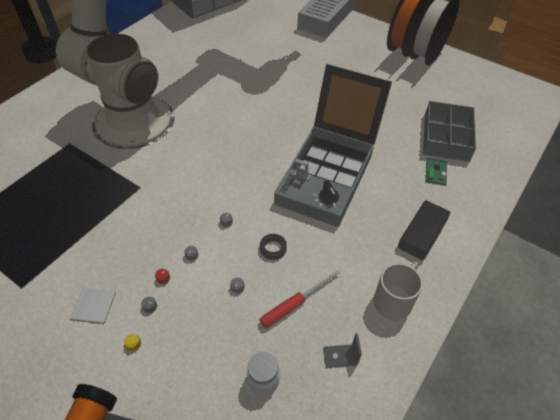

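View pics/top0.png

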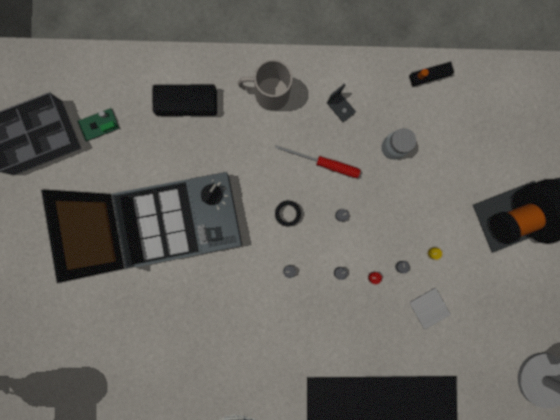

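Four grey knobs show in top at about (343,215), (291,271), (342,272) and (403,267). Red (375,278) and yellow (435,253) are the look-alikes. The lid is open, and the hasp and dial are on the ledge at (213,234) and (213,193). Next I enlarge the machine and the knobs.

```bash
cat >> h.py <<'E'
from scipy.spatial.transform import Rotation as Rn
def proj(p,P):
    P=np.atleast_2d(np.asarray(P,float)); R=Rn.from_quat(p['rotation']).as_matrix()
    c=(P-p['xyz'])@R; f=210/np.tan(np.radians(p['vfov'])/2)
    return np.c_[p['cx']+f*c[:,0]/-c[:,2], p['cy']+f*-c[:,1]/-c[:,2]]
def unproj(p,uv,z):
    uv=np.atleast_2d(np.asarray(uv,float)); R=Rn.from_quat(p['rotation']).as_matrix(); f=210/np.tan(np.radians(p['vfov'])/2)
    d=np.c_[(uv[:,0]-p['cx'])/f,-(uv[:,1]-p['cy'])/f,-np.ones(len(uv))]@R.T
    t=(z-p['xyz'][2])/d[:,2]
    return p['xyz']+d*t[:,None]
def crop(p,x0,y0,w,h,fn,k=4):
    im=cv2.cvtColor(np.asarray(p['pixels']),cv2.COLOR_RGB2BGR)[y0:y0+h,x0:x0+w]
    im=cv2.resize(im,None,fx=k,fy=k,interpolation=cv2.INTER_CUBIC)
    cv2.imwrite('pics/'+fn,im)
def mpt(pose,P):
    x,y,a=pose; P=np.atleast_2d(np.asarray(P,float)); c,s=np.cos(a),np.sin(a)
    return np.c_[x+c*P[:,0]-s*P[:,1], y+s*P[:,0]+c*P[:,1], P[:,2]]
E
python3 - <<'E'
from h import *
t=shot('top'); s=shot('scene')
crop(t,30,160,230,130,'topm.png',3.4); crop(s,260,60,140,170,'scm.png',3.5)
crop(t,270,190,190,110,'topk.png',4)
import cv2
im=np.asarray(t['pixels']); hsv=cv2.cvtColor(im,cv2.COLOR_RGB2HSV)
for (u,v) in [(343,215),(291,271),(342,272),(403,267),(375,278),(435,253)]:
    w=im[v-12:v+13,u-12:u+13].astype(int); bg=np.median(w.reshape(-1,3)[:],0); bg=im[v-14,u-14]
    g=w.sum(2); m=(g<np.percentile(g,75)*0.78)
    ys,xs=np.nonzero(m); print((u,v),'blob',xs.mean()+u-12,ys.mean()+v-12,len(xs),unproj(t,[[xs.mean()+u-12,ys.mean()+v-12]],15).round(0)[0], w[12,12])
E
```

```text
(343, 215) blob 341.9325153374233 215.09815950920245 163 [ 550. -238.   15.] [89 88 89]
(291, 271) blob 290.4082840236686 270.79881656804736 169 [ 426. -123.   15.] [77 79 83]
(342, 272) blob 340.88823529411764 272.5705882352941 170 [ 422. -235.   15.] [91 90 90]
(403, 267) blob 402.06962025316454 266.5506329113924 158 [ 436. -373.   15.] [81 81 82]
(375, 278) blob 374.8734939759036 277.2831325301205 166 [ 412. -311.   15.] [124  59  54]
(435, 253) blob 434.013986013986 252.66433566433568 143 [ 467. -446.   15.] [141 125  50]
```

View pics/topm.png

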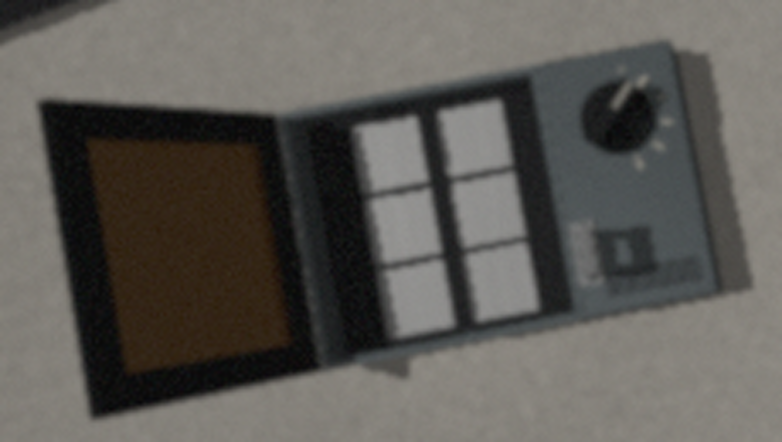

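View pics/scm.png

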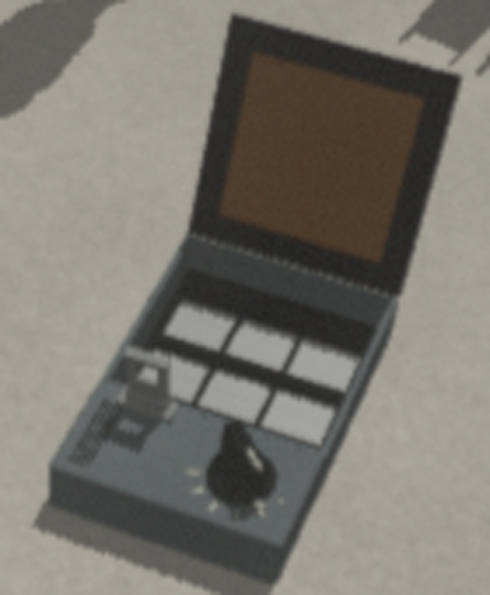

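View pics/topk.png

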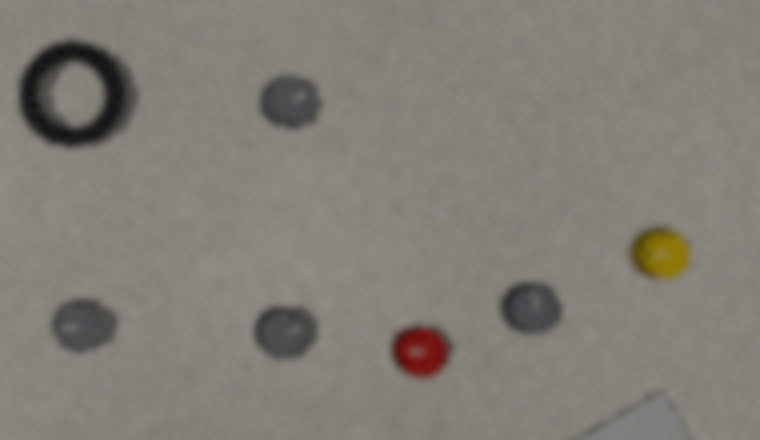

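```bash
python3 - <<'E'
from h import *
from scipy.optimize import least_squares
t=shot('top'); s=shot('scene')
T=np.array([[672,42],[718,290],[278,115],[322,365]])
S=np.array([[283,547],[52,465],[397,295],[190,238]])
W=[[-168,-82,44],[-168,82,44],[82,-82,40],[82,82,40]]
Tu=(T+.5)/3.4-.5+[30,160]; Su=(S+.5)/3.5-.5+[260,60]
# white wells corners outer in top (z~5..13)
def r(q,which):
    o=[]
    if 't' in which:o.append((proj(t,mpt(q,W))-Tu))
    if 's' in which:o.append((proj(s,mpt(q,W))-Su))
    return np.concatenate(o).ravel()
for w in ['t','s','ts']:
    f=least_squares(r,[520,215,1.6],args=(w,)); print(w,f.x.round(3),f.fun.round(1))
q=f.x
print('deg',np.degrees(q[2]))
# lid angle
for th in [1.6,1.8,2.0]:
    e=mpt(q,[[82-164*np.cos(th),yy,40.5+164*np.sin(th)] for yy in(-82,82)])
    print(th,(proj(t,e)-[30,160])*3.4,(proj(s,e)-[260,60])*3.5)
for nm,P in dict(dial=[-126,-38,78],haspH=[-92,42,52.5]).items():
    e=mpt(q,P); print(nm,e.round(),(proj(t,e)-[30,160])*3.4,(proj(s,e)-[260,60])*3.5)
for k in range(6):
    a=k*np.pi/6
w=[[x,y,5] for x in(-28,28) for y in(-47,0,47)]
print(mpt(q,w).round(1)); print(((proj(t,mpt(q,w))-[30,160])*3.4).round())
E
```

```text
t [529.239 165.607   1.765] [-0.2 -1.1  0.3  1.  -0.  -1.2 -0.   1.3]
s [528.074 164.491   1.775] [ 0.7 -0.  -0.8  0.1  0.8  0.9 -0.8 -1.2]
ts [528.737 165.199   1.769] [-0.2 -1.2  0.5  0.9  0.  -0.8  0.3  1.7  0.6 -0.1 -0.7 -0.2  1.3  1.
 -0.2 -1.4]
deg 101.34423746695715
1.6 [[137.09067917  74.22730611]
 [192.08960356 398.60447645]] [[443.59311844 108.82755617]
 [206.64260255  42.90672497]]
1.8 [[ 76.10433727  87.41791928]
 [130.13192239 410.63154249]] [[456.39055976  85.50432548]
 [223.4580517   21.60685275]]
2.0 [[ 26.03871058 101.53360123]
 [ 78.71007839 420.42022306]] [[466.27394994  72.13814404]
 [238.10213265  10.07632719]]
dial [[591.  49.  78.]] [[609.78113249 110.8175111 ]] [[246.82948822 442.71808156]]
haspH [[506.  67.  52.]] [[584.78949885 252.22962335]] [[149.40551916 395.1597536 ]]
[[580.3 147.    5. ]
 [534.2 137.7   5. ]
 [488.2 128.5   5. ]
 [569.3 201.9   5. ]
 [523.2 192.7   5. ]
 [477.1 183.4   5. ]]
[[475. 138.]
 [488. 209.]
 [501. 279.]
 [390. 154.]
 [402. 225.]
 [415. 296.]]
```

The machine sits at about (528.7, 165.2) with yaw 101.3°. The four grey knobs are at about (550,-238), (426,-123), (422,-235) and (436,-373). Red at (412,-311) and yellow at (467,-446) stay put. The grey crop confirms which ones are grey.

Request:
play_rows(
  moves=[
    [[0.9, -0.9, 0], 0.88, -0.3],
    [[0.9, -0.9, 0], 0.88, -0.3],
    [[0.9, -0.9, 0], 0.88, -0.3],
    [[0.9, -0.9, 0], 0.88, -0.3],
    [[0.9, -0.9, 0], 0.88, -0.3],
    [[0.9, -0.9, 0], 0.88, -0.3],
    [[0.9, -0.9, 0], 0.88, -0.3],
    [[0.9, -0.9, 0], 0.88, -0.3],
  ],
)

```text
clock: 2.5
position: [433.2, 333.0, 404.7]
ee_rot: [0.995, 0.098, 0.0, -0.0]
contact_force: [0.4, -0.3, 0.2]
gripper_width: 55.4
```

Request:
play_rows(
  moves=[
    [[0, -0.95, 0], 0, -0.3],
    [[0, -0.95, 0], 0, -0.3],
    [[0, -0.95, 0], 0, -0.3],
    [[0, -0.95, 0], 0, -0.3],
    [[0, -0.95, -0.1], 0, -0.3],
    [[0, -0.95, -0.1], 0, -0.3],
  ],
)

```text
clock: 3.25
position: [432.0, 47.2, 373.1]
ee_rot: [0.995, 0.097, -0.002, 0.0]
contact_force: [0.2, -0.8, 0.9]
gripper_width: 55.4
```

```bash
cat >> h.py <<'E'
def knobs():
    t=shot('top'); s=shot('scene')
    for n,p in(('top',t),('sc',s)):
        print(n,[(np.round(d['centre']).tolist(),round(d['conf'],2)) for d in arm.look_for('knob1',p)])
    st=arm.read_state(); x=np.array(st['ee_rot']); ya=Rn.from_quat(x).as_matrix()[:,1]
    print('clock',st['clock'],'pos',np.round(st['position'],1),'jaw yaw',np.degrees(np.arctan2(ya[1],ya[0]))%180,'w',st['gripper_width'],'F',np.round(st['contact_force'],1),'q',np.round(st['joints'],2))
    return t,s
def blob(t,u,v,z=15,r=14,sz=1):
    im=np.asarray(t['pixels']).astype(int); u=int(round(u));v=int(round(v))
    w=im[v-r:v+r+1,u-r:u+r+1]; g=w.sum(2); m=g<np.percentile(g,80)*0.78
    n,l,st,c=cv2.connectedComponentsWithStats(m.astype(np.uint8)); 
    k=1+np.argmin(np.hypot(*(c[1:]-r).T)+ (st[1:,4]<60)*50)
    uv=c[k]+[u-r,v-r]; return uv,st[k,4],unproj(t,[uv],z)[0].round(1)
E
python3 - <<'E'
from h import *
t,s=knobs()
for P in [(550,-238,11),(426,-123,11),(422,-235,11),(436,-373,11)]:
    for p in (t,s):
        u=proj(p,P)[0]; print(P,u.round(),blob(p,*u,z=12))
E
```

```text
top [([463.0, -443.0, 18.0], 0.69), ([410.0, -310.0, 21.0], 0.68), ([423.0, -117.0, 22.0], 0.5), ([434.0, -370.0, 16.0], 0.48)]
sc [([426.0, -240.0, 20.0], 0.72), ([437.0, -377.0, 23.0], 0.6), ([549.0, -243.0, 22.0], 0.58), ([471.0, -456.0, 22.0], 0.55), ([412.0, -320.0, 19.0], 0.54), ([504.0, 61.0, 70.0], 0.54)]
clock 3.45 pos [433.7  49.5 375.6] jaw yaw 101.35449128165858 w 55.74160171808556 F [ 1.  -0.6  0.6] q [ 0.49  0.09 -0.47  0.   -1.01  1.28]
(550, -238, 11) [342. 215.] (array([341.97560976, 215.11585366]), np.int32(164), array([ 550.5, -238.7,   12. ]))
(550, -238, 11) [238. 284.] (array([236.18297872, 286.91914894]), np.int32(235), array([ 551.9, -245.3,   12. ]))
(426, -123, 11) [290. 271.] (array([288.68503937, 271.07874016]), np.int32(127), array([ 425.3, -119.1,   12. ]))
(426, -123, 11) [226. 220.] (array([225.78767123, 219.52054795]), np.int32(146), array([ 424.5, -123.5,   12. ]))
(422, -235, 11) [340. 273.] (array([337.82894737, 268.69924812]), np.int32(532), array([ 430.8, -228.9,   12. ]))
(422, -235, 11) [192. 253.] (array([196.04452055, 254.24315068]), np.int32(584), array([ 432.1, -233.4,   12. ]))
(436, -373, 11) [401. 266.] (array([402.10691824, 266.51572327]), np.int32(159), array([ 435.9, -374.2,   12. ]))
(436, -373, 11) [151. 303.] (array([148.01593625, 306.02788845]), np.int32(251), array([ 436.1, -381.5,   12. ]))
```

Request:
play_rows(
  moves=[
    [[-0.027, -0.572, 0], 0, -0.3],
    [[-0.027, -0.572, 0], 0, -0.3],
    [[-0.027, -0.572, -0.1], 0, -0.3],
    [[-0.027, -0.572, -0.35], 0, -0.3],
    [[-0.027, -0.572, -0.55], 0, -0.3],
    [[-0.027, -0.572, -0.66], 0, -0.3],
    [[-0.027, -0.572, -0.66], 0, -0.3],
    [[-0.027, -0.572, -0.66], 0, 1],
    [[-0.027, -0.572, -0.66], 0, 1],
    [[-0.027, -0.572, -0.66], 0, 1],
    [[-0.027, -0.572, -0.66], 0, 1],
    [[-0.027, -0.572, -0.66], 0, 1],
  ],
)

```text
clock: 4.95
position: [426.8, -121.7, 179.9]
ee_rot: [0.995, 0.099, 0.004, -0.0]
contact_force: [-0.6, 3.3, 7.7]
gripper_width: 25.8
```

Request:
play_rows(
  moves=[
    [[0, 0, 0.2], 0, 1],
    [[0, 0, 0.4], 0, 1],
    [[0, 0, 0.5], 0, 1],
    [[0.1, 0.3, 0.5], 0, 1],
    [[0.168, 0.6, 0.5], 0, 1],
    [[0.168, 0.95, 0.5], 0, 1],
    [[0.168, 0.95, 0.5], 0, 1],
    [[0.168, 0.95, 0.5], 0, 1],
    [[0.168, 0.95, 0.5], 0, 1],
  ],
)

```text
clock: 6.08
position: [477.1, 165.7, 331.1]
ee_rot: [0.995, 0.101, 0.005, -0.001]
contact_force: [-0.2, 0.3, -0.7]
gripper_width: 25.5
```

```bash
python3 - <<'E'
from h import *
t,s=knobs()
cv2.imwrite('pics/s1.png',cv2.cvtColor(np.asarray(s['pixels']),cv2.COLOR_RGB2BGR)[:,:])
E
```

```text
top [([432.0, -371.0, 21.0], 0.69), ([464.0, -448.0, 18.0], 0.58), ([424.0, -233.0, 22.0], 0.56), ([409.0, -308.0, 20.0], 0.56), ([547.0, -236.0, 18.0], 0.48)]
sc [([551.0, -243.0, 22.0], 0.68), ([442.0, -375.0, 22.0], 0.63), ([422.0, -240.0, 19.0], 0.63), ([412.0, -318.0, 17.0], 0.51)]
clock 6.275 pos [476.8 162.3 330.4] jaw yaw 101.34256757421372 w 25.495743178662313 F [ 0.6 -0.4  0.5] q [ 0.65  0.25 -0.4   0.   -0.92  1.11]
```

View pics/s1.png

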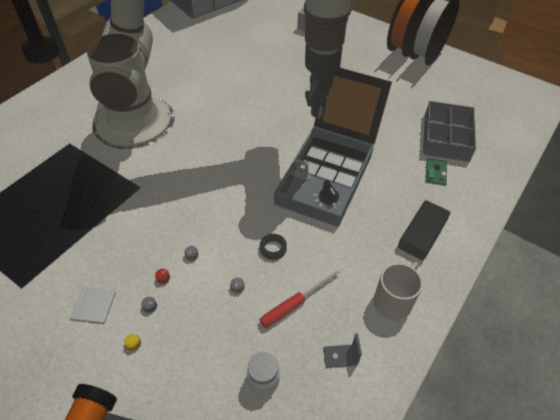

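Request:
play_rows(
  moves=[
    [[0.001, 0.07, -0.1], 0, 1],
    [[0.001, 0.07, -0.25], 0, 1],
    [[0.001, 0.07, -0.4], 0, 1],
    [[0.001, 0.07, -0.478], 0, 1],
    [[0.001, 0.07, -0.478], 0, 1],
    [[0.001, 0.07, -0.478], 0, 0],
    [[0.001, 0.07, -0.478], 0, 0],
    [[0.001, 0.07, -0.478], 0, 0],
    [[0.001, 0.07, -0.3], 0, 0],
    [[0.001, 0.07, -0.1], 0, 0],
    [[0.001, 0, 0], 0, -0.3],
    [[0, -0.2, 0], 0, -0.3],
  ],
)

```text
clock: 7.78
position: [477.7, 103.3, 334.2]
ee_rot: [0.995, 0.101, 0.009, -0.002]
contact_force: [0.4, -2.1, -1.1]
gripper_width: 55.3
```

Request:
play_rows(
  moves=[
    [[-0.05, -0.3, 0], 0, -0.3],
    [[-0.1, -0.6, 0], 0, -0.3],
    [[-0.15, -0.9, 0], 0, -0.3],
    [[-0.15, -1, 0], 0, -0.3],
    [[-0.15, -1, 0], 0, -0.3],
    [[-0.15, -1, 0], 0, -0.3],
  ],
)

```text
clock: 8.52
position: [431.7, -199.4, 334.5]
ee_rot: [0.995, 0.098, 0.009, -0.002]
contact_force: [0.3, 0.3, -0.6]
gripper_width: 55.5
```

```bash
python3 - <<'E'
from h import *
t,s=knobs()
crop(t,120,160,180,130,'t2.png',4)
for P in [(550,-238,11),(422,-235,11),(436,-373,11)]:
        u=proj(t,P)[0]; print(P,u.round(),blob(t,*u,z=12))
E
```

```text
top [([508.0, 58.0, 101.0], 0.75), ([463.0, -449.0, 17.0], 0.63), ([477.0, 183.0, 26.0], 0.43)]
sc [([481.0, 175.0, 24.0], 0.71), ([471.0, -458.0, 22.0], 0.71), ([412.0, -316.0, 16.0], 0.66), ([550.0, -244.0, 21.0], 0.64), ([423.0, -241.0, 18.0], 0.55), ([438.0, -376.0, 21.0], 0.52)]
clock 8.725 pos [ 432.7 -196.   334.4] jaw yaw 101.67863478119223 w 55.54197276453243 F [ 0.  -0.4  0. ] q [-0.08  0.2  -0.45 -0.01 -0.91  1.86]
(550, -238, 11) [342. 215.] (array([341.97530864, 215.08024691]), np.int32(162), array([ 550.6, -238.7,   12. ]))
(422, -235, 11) [340. 273.] (array([340.81640625, 262.96484375]), np.int32(256), array([ 443.5, -235.7,   12. ]))
(436, -373, 11) [401. 266.] (array([396.61581921, 264.49717514]), np.int32(177), array([ 440.4, -361.8,   12. ]))
```

View pics/t2.png

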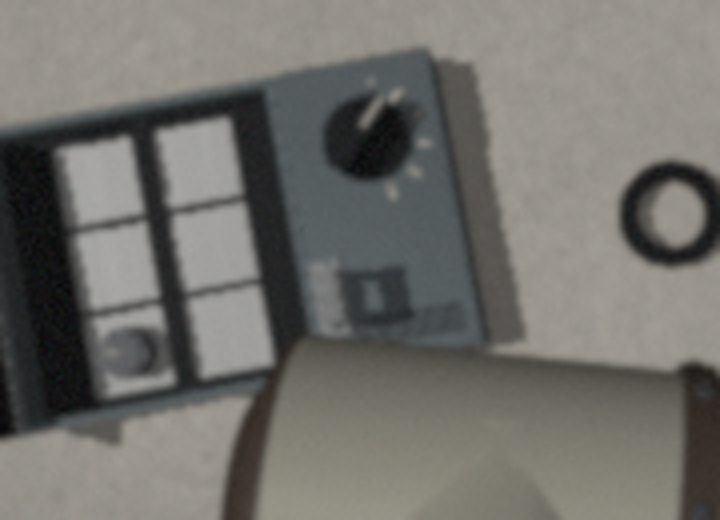

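Knob 1 is centred in its well at (130,350 in the crop). Next is the grey knob at (423,-236).

Request:
play_rows(
  moves=[
    [[-0.032, -0.135, 0], 0, -0.3],
    [[-0.032, -0.135, -0.15], 0, -0.3],
    [[-0.032, -0.135, -0.3], 0, -0.3],
    [[-0.032, -0.135, -0.45], 0, -0.3],
    [[-0.032, -0.135, -0.523], 0, -0.3],
    [[-0.032, -0.135, -0.523], 0, -0.3],
    [[-0.032, -0.135, -0.523], 0, 1],
    [[-0.032, -0.135, -0.523], 0, 1],
    [[-0.032, -0.135, -0.523], 0, 1],
    [[-0.032, -0.135, -0.523], 0, 1],
    [[-0.032, -0.135, -0.3], 0, 1],
    [[-0.032, -0.135, -0.05], 0, 1],
  ],
)

```text
clock: 10.22
position: [422.9, -236.4, 303.8]
ee_rot: [0.995, 0.102, 0.008, -0.002]
contact_force: [1.3, -0.1, -0.0]
gripper_width: 25.9
```

Request:
play_rows(
  moves=[
    [[0.05, 0.15, 0.09], 0, 1],
    [[0.1, 0.35, 0.09], 0, 1],
    [[0.15, 0.55, 0.09], 0, 1],
    [[0.25, 0.75, 0.09], 0, 1],
    [[0.334, 0.95, 0.09], 0, 1],
    [[0.334, 0.95, 0.09], 0, 1],
    [[0.334, 0.95, 0.09], 0, 1],
  ],
)

```text
clock: 11.1
position: [522.7, 48.7, 330.8]
ee_rot: [0.995, 0.102, 0.008, -0.002]
contact_force: [-0.8, 0.2, -0.7]
gripper_width: 25.9
```

```bash
python3 - <<'E'
from h import *
t,s=knobs()
E
```

```text
top [([461.0, -444.0, 17.0], 0.67), ([436.0, -373.0, 19.0], 0.57), ([408.0, -308.0, 21.0], 0.55), ([564.0, 61.0, 43.0], 0.3)]
sc [([410.0, -318.0, 18.0], 0.67), ([478.0, 174.0, 23.0], 0.66), ([549.0, -240.0, 24.0], 0.63), ([530.0, 213.0, 41.0], 0.59), ([440.0, -377.0, 18.0], 0.56), ([472.0, -459.0, 20.0], 0.46), ([590.0, 41.0, 58.0], 0.46)]
clock 11.3 pos [522.5  47.2 331. ] jaw yaw 101.57445334356457 w 25.2166070740282 F [ 0.3 -1.2  0.8] q [ 0.4   0.28 -0.35  0.   -0.93  1.37]
```

Request:
play_rows(
  moves=[
    [[0.002, 0.2, 0], 0, 1],
    [[0.002, 0.4, 0], 0, 1],
    [[0.002, 0.485, -0.08], 0, 1],
    [[0.002, 0.485, -0.2], 0, 1],
    [[0.002, 0.485, -0.38], 0, 1],
    [[0.002, 0.485, -0.48], 0, 1],
    [[0.002, 0.485, -0.48], 0, 1],
    [[0.002, 0.485, -0.48], 0, 0],
    [[0.002, 0.485, -0.48], 0, 0],
    [[0.002, 0.485, -0.48], 0, 0],
    [[0.002, 0.485, -0.3], 0, 0],
    [[0.002, 0.485, -0.05], 0, 0],
  ],
)

```text
clock: 12.8
position: [522.8, 192.6, 304.4]
ee_rot: [0.995, 0.101, 0.007, -0.002]
contact_force: [0.2, 0.9, 0.6]
gripper_width: 42.9
```

Request:
play_rows(
  moves=[
    [[-0.05, -0.2, 0.03], 0, -0.3],
    [[-0.1, -0.4, 0.03], 0, -0.3],
    [[-0.15, -0.6, 0.03], 0, -0.3],
    [[-0.15, -0.8, 0.03], 0, -0.3],
    [[-0.2, -1, 0.03], 0, -0.3],
    [[-0.2, -1, 0.03], 0, -0.3],
  ],
)

```text
clock: 13.55
position: [461.3, -110.6, 313.9]
ee_rot: [0.995, 0.098, 0.007, -0.002]
contact_force: [0.8, 0.3, 0.6]
gripper_width: 55.4
```

Request:
play_rows(
  moves=[
    [[-0.05, -0.2, 0], 0, -0.3],
    [[-0.1, -0.35, 0], 0, -0.3],
    [[-0.1, -0.35, 0], 0, -0.3],
    [[-0.1, -0.35, 0], 0, -0.3],
  ],
)

```text
clock: 14.05
position: [431.6, -215.1, 314.2]
ee_rot: [0.995, 0.098, 0.008, -0.002]
contact_force: [0.3, -0.1, -0.1]
gripper_width: 55.3
```

```bash
python3 - <<'E'
from h import *
t,s=knobs()
crop(t,120,160,180,130,'t3.png',4)
for P in [(550,-238,11),(436,-373,11)]:
        u=proj(t,P)[0]; print(P,u.round(),blob(t,*u,z=12))
E
```

```text
top [([464.0, -449.0, 15.0], 0.64), ([519.0, 184.0, 27.0], 0.62), ([544.0, -235.0, 21.0], 0.41)]
sc [([467.0, -459.0, 23.0], 0.57), ([518.0, 183.0, 26.0], 0.51), ([551.0, -244.0, 19.0], 0.48), ([439.0, -374.0, 20.0], 0.46), ([409.0, -316.0, 17.0], 0.45), ([478.0, 174.0, 24.0], 0.41), ([509.0, 276.0, 124.0], 0.36)]
clock 14.25 pos [ 431.8 -214.5  314.1] jaw yaw 101.33859324663732 w 55.79758423418706 F [-0.2  0.3 -0.8] q [-0.13  0.23 -0.46 -0.01 -0.86  1.9 ]
(550, -238, 11) [342. 215.] (array([341.93251534, 215.09815951]), np.int32(163), array([ 550.5, -238.7,   12. ]))
(436, -373, 11) [401. 266.] (array([398.59872611, 262.3566879 ]), np.int32(157), array([ 445.2, -366.4,   12. ]))
```

View pics/t3.png

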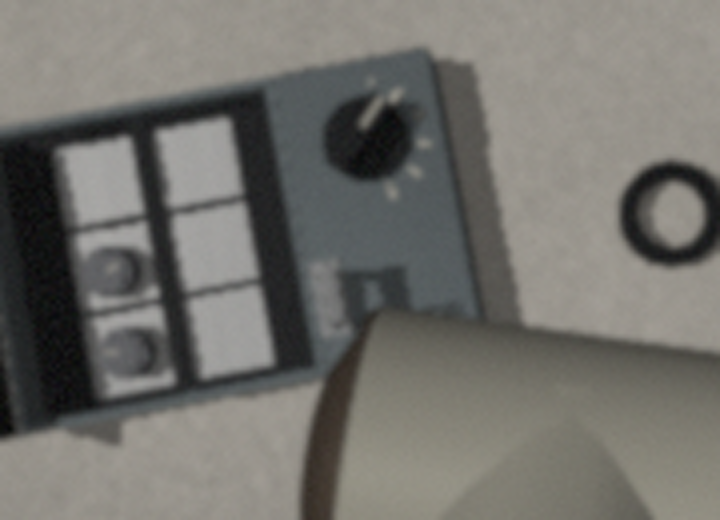

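Both knobs are seated. Next is the grey knob at (436,-373); red is 67 mm away and stays clear of the 55 mm opening.

Request:
play_rows(
  moves=[
    [[0.016, -0.2, 0], 0, -0.3],
    [[0.016, -0.4, 0], 0, -0.3],
    [[0.016, -0.532, 0], 0, -0.3],
    [[0.016, -0.532, -0.1], 0, -0.3],
    [[0.016, -0.532, -0.25], 0, -0.3],
    [[0.016, -0.532, -0.4], 0, -0.3],
    [[0.016, -0.532, -0.455], 0, -0.3],
    [[0.016, -0.532, -0.455], 0, -0.3],
    [[0.016, -0.532, -0.455], 0, 1],
    [[0.016, -0.532, -0.455], 0, 1],
    [[0.016, -0.532, -0.455], 0, 1],
    [[0.016, -0.532, -0.455], 0, 1],
  ],
)

```text
clock: 15.75
position: [437.4, -374.4, 179.8]
ee_rot: [0.995, 0.099, 0.009, -0.001]
contact_force: [1.0, 1.5, 6.5]
gripper_width: 25.3
```

Request:
play_rows(
  moves=[
    [[0, 0, 0.2], 0, 1],
    [[0, 0, 0.4], 0, 1],
    [[0, 0, 0.5], 0, 1],
    [[0.1, 0.2, 0.5], 0, 1],
    [[0.15, 0.4, 0.5], 0, 1],
    [[0.2, 0.6, 0.5], 0, 1],
    [[0.25, 0.8, 0.5], 0, 1],
    [[0.3, 1, 0.5], 0, 1],
    [[0.3, 1, 0.5], 0, 1],
  ],
)

```text
clock: 16.88
position: [528.1, -70.9, 330.5]
ee_rot: [0.995, 0.102, 0.01, -0.001]
contact_force: [-0.2, -1.7, 0.5]
gripper_width: 26.0
```

Request:
play_rows(
  moves=[
    [[0.05, 0.2, 0], 0, 1],
    [[0.1, 0.4, 0], 0, 1],
    [[0.12, 0.6, 0], 0, 1],
    [[0.137, 0.8, 0], 0, 1],
    [[0.137, 0.909, 0], 0, 1],
    [[0.137, 0.909, 0], 0, 1],
    [[0.137, 0.909, 0], 0, 1],
  ],
)

```text
clock: 17.75
position: [569.1, 200.6, 330.5]
ee_rot: [0.995, 0.101, 0.01, -0.001]
contact_force: [0.0, -0.1, -0.1]
gripper_width: 25.6
```

```bash
python3 - <<'E'
from h import *
t,s=knobs()
E
```

```text
top [([464.0, -447.0, 18.0], 0.69), ([520.0, 184.0, 25.0], 0.64), ([412.0, -310.0, 21.0], 0.59), ([473.0, 181.0, 26.0], 0.43)]
sc [([471.0, -454.0, 24.0], 0.73), ([549.0, -242.0, 22.0], 0.69), ([481.0, 174.0, 23.0], 0.67), ([412.0, -318.0, 20.0], 0.61)]
clock 17.95 pos [569.2 200.4 330.7] jaw yaw 101.60687524165802 w 25.7439306120255 F [ 0.6 -0.1 -0.5] q [ 0.61  0.4  -0.16  0.01 -0.99  1.16]
```

Request:
play_rows(
  moves=[
    [[0, 0.005, -0.15], 0, 1],
    [[0, 0.005, -0.3], 0, 1],
    [[0, 0.005, -0.42], 0, 1],
    [[0, 0.005, -0.479], 0, 1],
    [[0, 0.005, -0.479], 0, 1],
    [[0, 0.005, -0.479], 0, 0],
    [[0, 0.005, -0.479], 0, 0],
    [[0, 0.005, -0.479], 0, 0],
    [[0, 0.005, -0.3], 0, 0],
    [[0, 0.005, -0.05], 0, 0],
    [[0, -0.2, 0], 0, -0.3],
    [[0, -0.4, 0], 0, -0.3],
  ],
)

```text
clock: 19.45
position: [569.5, 82.0, 334.2]
ee_rot: [0.995, 0.103, 0.014, -0.002]
contact_force: [0.9, 0.2, -0.6]
gripper_width: 55.3
```

Request:
play_rows(
  moves=[
    [[0, -0.2, 0], 0, -0.3],
    [[-0.02, -0.4, 0], 0, -0.3],
    [[-0.05, -0.6, 0], 0, -0.3],
    [[-0.05, -0.8, 0], 0, -0.3],
    [[-0.05, -0.9, 0], 0, -0.3],
    [[-0.05, -0.9, 0], 0, -0.3],
  ],
)

```text
clock: 20.2
position: [554.1, -189.9, 334.3]
ee_rot: [0.995, 0.101, 0.014, -0.002]
contact_force: [-0.1, -0.2, -0.3]
gripper_width: 55.2
```

```bash
python3 - <<'E'
from h import *
t,s=knobs()
crop(t,120,160,180,130,'t4.png',4)
for P in [(550,-238,11)]:
        u=proj(t,P)[0]; print(P,u.round(),blob(t,*u,z=12))
E
```

```text
top [([565.0, 201.0, 23.0], 0.74), ([476.0, 183.0, 23.0], 0.63), ([463.0, -447.0, 20.0], 0.63), ([411.0, -309.0, 18.0], 0.48), ([519.0, 184.0, 25.0], 0.46)]
sc [([409.0, -317.0, 16.0], 0.7), ([470.0, -460.0, 23.0], 0.55), ([550.0, -244.0, 22.0], 0.49), ([552.0, -115.0, 14.0], 0.19)]
clock 20.4 pos [ 554.6 -187.   334.4] jaw yaw 101.84466749554375 w 55.025165741892685 F [-0.1  0.2 -0.3] q [-0.05  0.37 -0.2  -0.01 -0.98  1.83]
(550, -238, 11) [342. 215.] (array([343.33935018, 223.35018051]), np.int32(277), array([ 532. , -241.7,   12. ]))
```

View pics/t4.png

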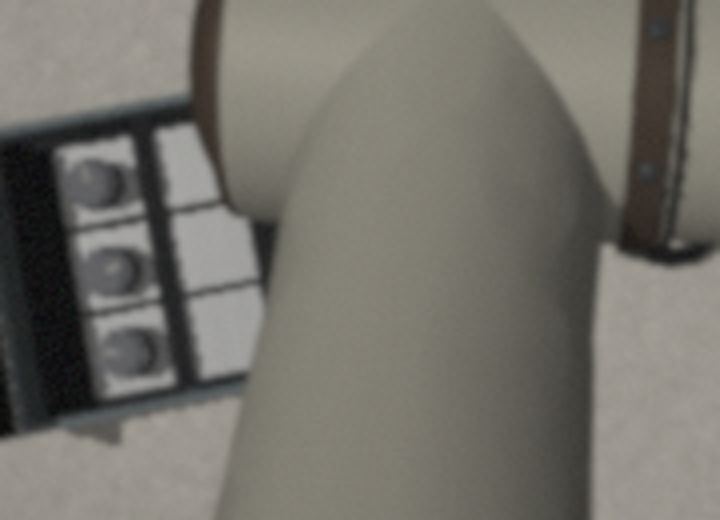

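Request:
play_rows(
  moves=[
    [[-0.014, -0.175, 0], 0, -0.3],
    [[-0.014, -0.175, -0.15], 0, -0.3],
    [[-0.014, -0.175, -0.3], 0, -0.3],
    [[-0.014, -0.175, -0.45], 0, -0.3],
    [[-0.014, -0.175, -0.522], 0, -0.3],
    [[-0.014, -0.175, -0.522], 0, -0.3],
    [[-0.014, -0.175, -0.522], 0, 1],
    [[-0.014, -0.175, -0.522], 0, 1],
    [[-0.014, -0.175, -0.522], 0, 1],
    [[-0.014, -0.175, -0.522], 0, 1],
    [[-0.014, -0.175, -0.3], 0, 1],
    [[-0.014, -0.175, 0], 0, 1],
  ],
)

```text
clock: 21.9
position: [550.1, -239.5, 303.8]
ee_rot: [0.995, 0.103, 0.013, -0.002]
contact_force: [1.0, 0.7, 0.1]
gripper_width: 25.7
```

Request:
play_rows(
  moves=[
    [[0, 0.2, 0.05], 0, 1],
    [[0, 0.4, 0.05], 0, 1],
    [[0, 0.6, 0.05], 0, 1],
    [[0, 0.8, 0.05], 0, 1],
    [[0, 1, 0.05], 0, 1],
    [[0, 1, 0.05], 0, 1],
    [[0, 1, 0.05], 0, 1],
  ],
)

```text
clock: 22.78
position: [549.8, 60.4, 318.8]
ee_rot: [0.995, 0.103, 0.013, -0.002]
contact_force: [1.1, -0.4, -0.1]
gripper_width: 25.7
```

```bash
python3 - <<'E'
from h import *
t,s=knobs()
E
```

```text
top [([475.0, 178.0, 28.0], 0.58), ([462.0, -451.0, 18.0], 0.56), ([412.0, -307.0, 19.0], 0.52)]
sc [([414.0, -318.0, 15.0], 0.62), ([469.0, -459.0, 21.0], 0.6), ([570.0, 198.0, 27.0], 0.49)]
clock 22.975 pos [550.   59.1 318.8] jaw yaw 101.71208283860948 w 25.83266455308694 F [ 0.7 -0.1  0.2] q [ 0.4   0.34 -0.3   0.   -0.91  1.37]
```

Request:
play_rows(
  moves=[
    [[0.05, 0.15, 0], 0, 1],
    [[0.101, 0.293, 0], 0, 1],
    [[0.101, 0.293, 0], 0, 1],
    [[0.101, 0.293, -0.15], 0, 1],
    [[0.101, 0.293, -0.3], 0, 1],
    [[0.101, 0.293, -0.439], 0, 1],
    [[0.101, 0.293, -0.439], 0, 1],
    [[0.101, 0.293, -0.439], 0, 0.1],
    [[0.101, 0.293, -0.439], 0, 0.1],
    [[0.101, 0.293, -0.439], 0, 0.1],
    [[0.101, 0.293, -0.25], 0, 0.1],
    [[0.101, 0.293, 0], 0, 0.1],
  ],
)

```text
clock: 24.48
position: [580.1, 146.8, 307.5]
ee_rot: [0.995, 0.102, 0.012, -0.001]
contact_force: [1.5, 1.0, -0.2]
gripper_width: 38.7
```

Request:
play_rows(
  moves=[
    [[0, 0, 0.1], 0, 1],
    [[-0.2, 0, 0.3], 0, 1],
    [[-0.4, 0.1, 0.3], 0, 1],
    [[-0.6, 0.1, 0.3], 0, 1],
    [[-0.7, 0.1, 0.3], 0, 1],
    [[-0.7, 0.1, 0.3], 0, 1],
  ],
)

```text
clock: 25.22
position: [367.4, 175.8, 398.7]
ee_rot: [0.995, 0.104, 0.013, -0.002]
contact_force: [0.4, -0.1, 0.5]
gripper_width: 0.2
```

```bash
python3 - <<'E'
from h import *
t,s=knobs()
shot('top','t5.png'); shot('scene','s5.png')
crop(s,260,60,140,170,'scm5.png',3.5)
E
```

```text
top [([586.0, 43.0, 50.0], 0.71), ([575.0, 146.0, 24.0], 0.68), ([412.0, -312.0, 19.0], 0.68), ([462.0, -450.0, 18.0], 0.6), ([519.0, 183.0, 25.0], 0.57), ([568.0, 199.0, 23.0], 0.46), ([473.0, 180.0, 28.0], 0.45)]
sc [([412.0, -317.0, 18.0], 0.63), ([577.0, 141.0, 28.0], 0.61), ([519.0, 182.0, 22.0], 0.56), ([478.0, 176.0, 25.0], 0.46), ([572.0, 200.0, 25.0], 0.41), ([508.0, 276.0, 124.0], 0.24)]
clock 25.425 pos [370.8 176.9 398. ] jaw yaw 101.68813311234898 w 0.0013894930144699718 F [-0.6  0.2  0.4] q [ 0.85  0.01 -0.5   0.02 -1.04  0.92]
```

View pics/t5.png

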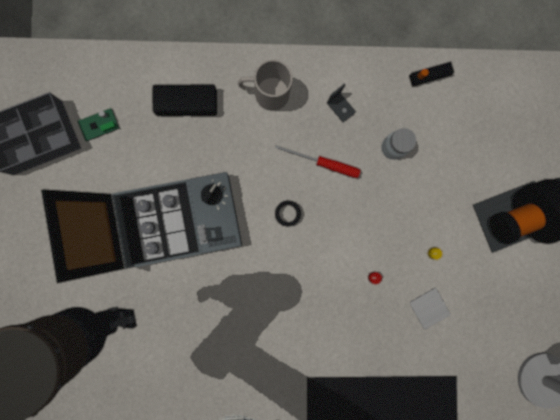

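View pics/s5.png

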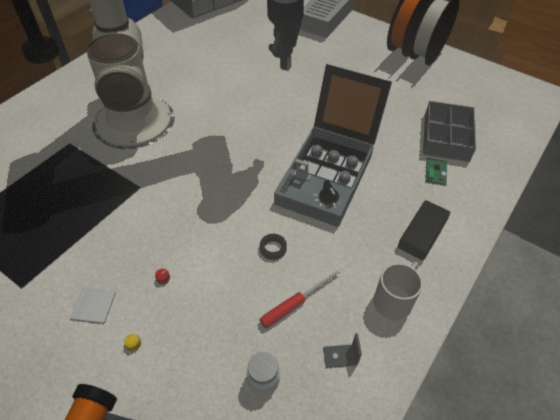

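View pics/scm5.png

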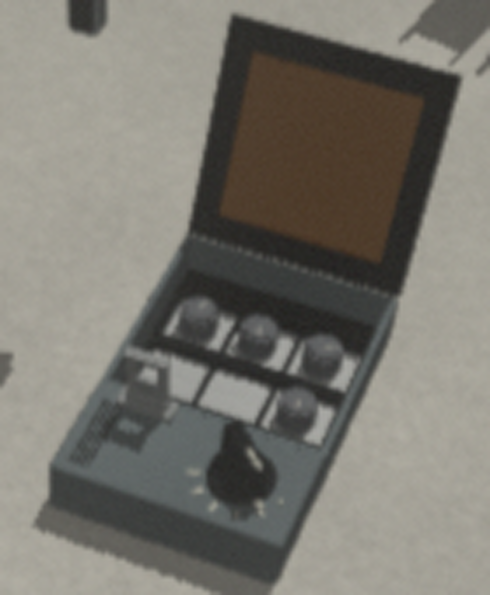

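All four knobs are seated: three in the +x row, one at (-28,-47). No grey one is left in either view. Now I go behind the lid with the fingers shut.

Request:
play_rows(
  moves=[
    [[0, 0.2, 0.03], 0, 1],
    [[0, 0.4, 0.03], 0, 1],
    [[0, 0.6, 0.03], 0, 1],
    [[0.2, 0.65, 0.03], 0, 1],
    [[0.4, 0.65, 0.03], 0, 1],
    [[0.4, 0.65, 0.03], 0, 1],
    [[0.4, 0.65, 0.03], 0, 1],
  ],
)

```text
clock: 26.4
position: [491.8, 371.6, 405.0]
ee_rot: [0.995, 0.101, 0.011, -0.0]
contact_force: [-0.7, -0.5, -0.3]
gripper_width: -0.1
```

```bash
cat >> h.py <<'E'
Q=(528.74,165.2,1.769)
def tom(x,y):
    c,s=np.cos(Q[2]),np.sin(Q[2]); d=np.array([x-Q[0],y-Q[1]]); return np.array([c*d[0]+s*d[1],-s*d[0]+c*d[1]])
def mv(x,y,z):
    "shift (units) from now to machine x,y with fingertip (173) z"
    p=arm.read_state()['position']; w=mpt(Q,[x,y,z+173])[0]; return ((w-p)/300).round(3)
def st():
    s=arm.read_state(); p=s['position']; ya=Rn.from_quat(s['ee_rot']).as_matrix()[:,1]
    print('clock',round(s['clock'],2),'mach',tom(*p[:2]).round(1),'tip z',round(p[2]-173,1),'yaw',round(np.degrees(np.arctan2(ya[1],ya[0]))%180,1),'F',np.round(s['contact_force'],1),'w',round(s['gripper_width'],1),'q6',s['joints'][5].round(2))
E
python3 - <<'E'
from h import *
st()
for a in [(190,0,150),(150,0,150),(110,0,150),(80,0,150),(50,0,150),(20,0,140)]: print(a,mv(*a))
E
```

```text
clock 26.4 mach [209.6  -4.4] tip z 232.0 yaw 101.5 F [-0.7 -0.5 -0.3] w -0.1 q6 0.85
(190, 0, 150) [-0.002 -0.067 -0.273]
(150, 0, 150) [ 0.025 -0.198 -0.273]
(110, 0, 150) [ 0.051 -0.328 -0.273]
(80, 0, 150) [ 0.071 -0.426 -0.273]
(50, 0, 150) [ 0.09  -0.524 -0.273]
(20, 0, 140) [ 0.11  -0.623 -0.307]
```

Request:
play_rows(
  moves=[
    [[-0.002, -0.03, -0.15], 0, 1],
    [[-0.002, -0.067, -0.273], 0, 1],
    [[0.01, -0.13, -0.273], 0, 1],
    [[0.025, -0.198, -0.273], 0, 1],
    [[0.037, -0.26, -0.273], 0, 1],
    [[0.051, -0.328, -0.273], 0, 1],
    [[0.06, -0.38, -0.273], 0, 1],
    [[0.071, -0.426, -0.273], 0, 1],
    [[0.071, -0.426, -0.273], 0, 1],
  ],
)

```text
clock: 27.52
position: [513.1, 242.4, 322.5]
ee_rot: [0.995, 0.1, 0.01, 0.0]
contact_force: [-0.4, 0.2, 0.1]
gripper_width: 0.1
```

```bash
python3 - <<'E'
from h import *
t=shot('top','t6.png'); s=shot('scene'); crop(s,220,20,180,200,'s6.png',3)
st()
for a in [(80,0,150),(45,0,140),(10,0,130),(-10,0,115)]: print(a,mv(*a))
E
```

```text
clock 27.62 mach [79.9 -0.1] tip z 149.6 yaw 101.5 F [-0.   1.2 -0.9] w 0.2 q6 1.03
(80, 0, 150) [-0.     0.     0.001]
(45, 0, 140) [ 0.023 -0.114 -0.032]
(10, 0, 130) [ 0.046 -0.228 -0.065]
(-10, 0, 115) [ 0.059 -0.294 -0.115]
```

View pics/t6.png

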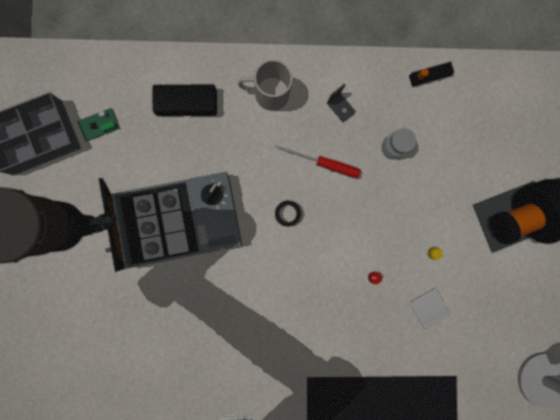

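View pics/s6.png

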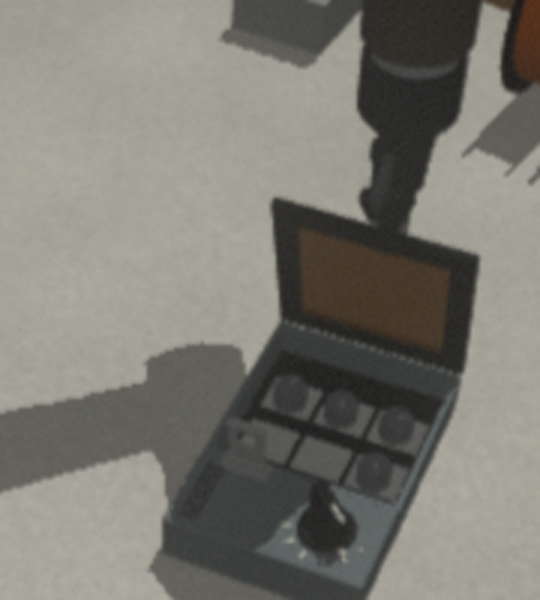

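```bash
python3 - <<'E'
from h import *
for th,r in zip([1.2,1.0,.8,.6,.4,.25,.1,0.03],[115,120,125,130,135,138,140,140]):
    x=82-r*np.cos(th)+8*np.sin(th)+14.5; z=40.5+r*np.sin(th)+8*np.cos(th)
    print(th,round(x),round(z),mv(x,0,z).tolist())
E
```

```text
1.2 62 151 [0.011, -0.058, 0.003]
1.0 38 146 [0.027, -0.136, -0.013]
0.8 15 136 [0.042, -0.212, -0.046]
0.6 -6 121 [0.056, -0.282, -0.097]
0.4 -25 100 [0.068, -0.342, -0.164]
0.25 -35 82 [0.075, -0.376, -0.224]
0.1 -42 62 [0.08, -0.398, -0.291]
0.03 -43 53 [0.081, -0.402, -0.323]
```

Request:
play_rows(
  moves=[
    [[0.011, -0.058, 0.003], 0, 1],
    [[0.027, -0.136, -0.013], 0, 1],
    [[0.042, -0.212, -0.046], 0, 1],
    [[0.056, -0.282, -0.097], 0, 1],
    [[0.068, -0.342, -0.164], 0, 1],
    [[0.075, -0.376, -0.224], 0, 1],
    [[0.08, -0.398, -0.291], 0, 1],
    [[0.081, -0.402, -0.323], 0, 1],
    [[0.081, -0.402, -0.323], 0, 1],
  ],
)

```text
clock: 28.75
position: [537.3, 122.7, 225.1]
ee_rot: [0.995, 0.1, 0.009, 0.0]
contact_force: [0.0, 0.6, 0.4]
gripper_width: -0.2
```

```bash
python3 - <<'E'
from h import *
s=shot('scene'); crop(s,220,20,180,200,'s7.png',3)
st()
E
```

```text
clock 28.8 mach [-43.1  -0.3] tip z 52.8 yaw 101.6 F [ 0.6 -0.4  0.1] w 0.0 q6 1.24
```

View pics/s7.png

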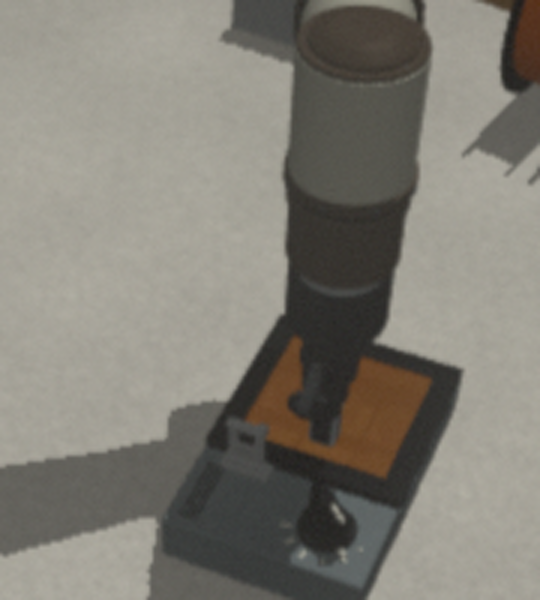

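Request:
play_rows(
  moves=[
    [[0.005, -0.02, -0.006], 0, 1],
    [[0.005, -0.02, -0.012], 0, 1],
    [[0.005, -0.02, -0.016], 0, 1],
    [[0.005, -0.02, -0.016], 0, 1],
  ],
)

```text
clock: 29.3
position: [539.2, 117.0, 222.0]
ee_rot: [0.995, 0.101, 0.011, 0.0]
contact_force: [-1.2, -1.5, 5.3]
gripper_width: -0.1
```

Request:
play_rows(
  moves=[
    [[0, 0, -0.01], 0, 1],
    [[0, 0, -0.018], 0, 1],
    [[0, 0, -0.018], 0, 1],
  ],
)

```text
clock: 29.68
position: [539.1, 117.1, 221.6]
ee_rot: [0.995, 0.102, 0.011, 0.001]
contact_force: [-11.4, -1.6, 29.6]
gripper_width: 0.0
```

The lid is hard shut: the tip stops at 48.6 mm with 30 N, and the lid top is at 48.5 mm. Now the hasp, pushed from behind off-centre at y≈59 so the finger misses the catch.

```bash
python3 - <<'E'
from h import *
st()
for a in [(-49,0,125),(-155,59.5,125),(-155,59.5,80),(-130,59.5,80),(-108,59.5,80)]: print(a,mv(*a).tolist())
E
```

```text
clock 29.68 mach [-49.2  -0.7] tip z 48.6 yaw 101.7 F [-11.4  -1.6  29.6] w 0.0 q6 1.25
(-49, 0, 125) [-0.002, 0.0, 0.255]
(-155, 59.5, 125) [-0.127, -0.385, 0.255]
(-155, 59.5, 80) [-0.127, -0.385, 0.105]
(-130, 59.5, 80) [-0.144, -0.304, 0.105]
(-108, 59.5, 80) [-0.158, -0.232, 0.105]
```

Request:
play_rows(
  moves=[
    [[0, 0, 0.1], 0, 1],
    [[0, 0, 0.255], 0, 1],
    [[0, 0, 0.255], 0, 1],
    [[-0.06, -0.18, 0.255], 0, 1],
    [[-0.127, -0.385, 0.255], 0, 1],
    [[-0.127, -0.385, 0.255], 0, 1],
    [[-0.127, -0.385, 0.2], 0, 1],
    [[-0.127, -0.385, 0.105], 0, 1],
    [[-0.127, -0.385, 0.105], 0, 1],
  ],
)

```text
clock: 30.8
position: [500.3, 1.8, 250.9]
ee_rot: [0.995, 0.102, 0.008, 0.001]
contact_force: [0.0, -0.1, -0.1]
gripper_width: -0.5
```

```bash
python3 - <<'E'
from h import *
t=shot('top'); crop(t,40,140,230,150,'t8.png',3.4); s=shot('scene'); crop(s,220,60,180,180,'s8.png',3.3)
st()
for a in [(-140,59.5,80),(-125,59.5,80),(-108,59.5,80)]: print(a,mv(*a).tolist())
for th in [1.3,1.1,.9,.7,.5,.3,.15,.03]:
    r=40; x=-92+r*np.cos(th)-2*np.sin(th)-14.5; z=52.5+r*np.sin(th)+2*np.cos(th)
    print(th,round(x),round(z),mv(x,59.5,z).tolist())
E
```

```text
clock 30.9 mach [-154.5   58.9] tip z 80.2 yaw 101.8 F [-0.7 -0.8  0.2] w 0.1 q6 1.44
(-140, 59.5, 80) [-0.012, 0.047, -0.001]
(-125, 59.5, 80) [-0.021, 0.096, -0.001]
(-108, 59.5, 80) [-0.033, 0.152, -0.001]
1.3 -98 92 [-0.039, 0.185, 0.038]
1.1 -90 89 [-0.044, 0.21, 0.03]
0.9 -83 85 [-0.049, 0.233, 0.016]
0.7 -77 80 [-0.053, 0.252, -0.001]
0.5 -72 73 [-0.056, 0.268, -0.023]
0.3 -69 66 [-0.058, 0.279, -0.047]
0.15 -67 60 [-0.059, 0.285, -0.066]
0.03 -67 56 [-0.06, 0.287, -0.082]
```

View pics/t8.png

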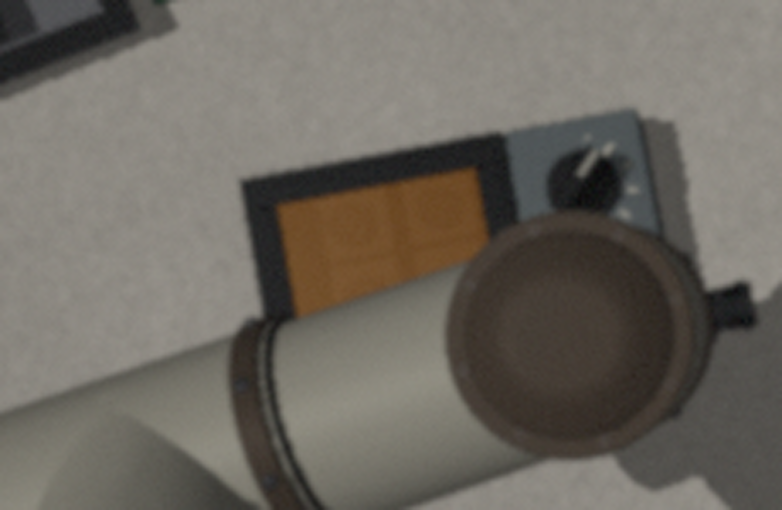

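View pics/s8.png

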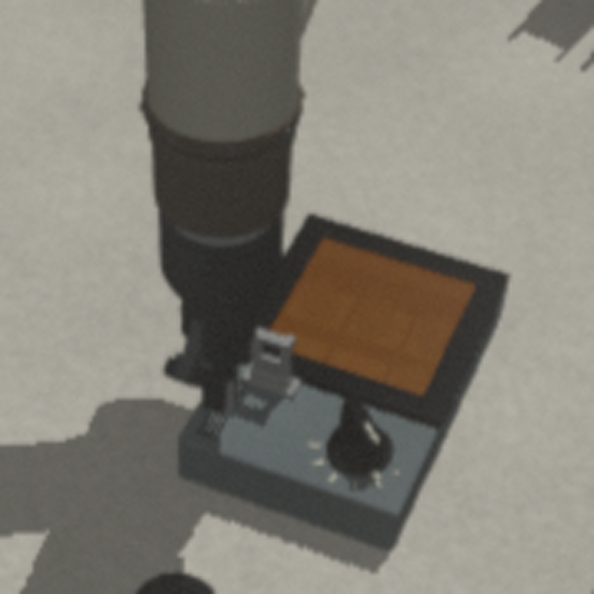

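Request:
play_rows(
  moves=[
    [[-0.012, 0.047, 0], 0, 1],
    [[-0.021, 0.096, 0], 0, 1],
    [[-0.033, 0.152, 0], 0, 1],
    [[-0.039, 0.185, 0.006], 0, 1],
    [[-0.044, 0.21, 0.006], 0, 1],
    [[-0.049, 0.233, 0], 0, 1],
    [[-0.053, 0.252, -0.012], 0, 1],
    [[-0.056, 0.268, -0.027], 0, 1],
    [[-0.058, 0.279, -0.05], 0, 1],
    [[-0.059, 0.285, -0.068], 0, 1],
    [[-0.06, 0.287, -0.082], 0, 1],
    [[-0.06, 0.287, -0.084], 0, 1],
  ],
)

```text
clock: 32.4
position: [483.9, 88.3, 229.5]
ee_rot: [0.995, 0.103, 0.012, 0.001]
contact_force: [-5.7, -0.8, 16.0]
gripper_width: -0.0
```

```bash
python3 - <<'E'
from h import *
s=shot('scene'); crop(s,220,60,180,180,'s9.png',3.3)
st()
E
```

```text
clock 32.45 mach [-66.6  59.1] tip z 56.6 yaw 101.8 F [-4.  -0.8 14.7] w 0.4 q6 1.25
```

View pics/s9.png

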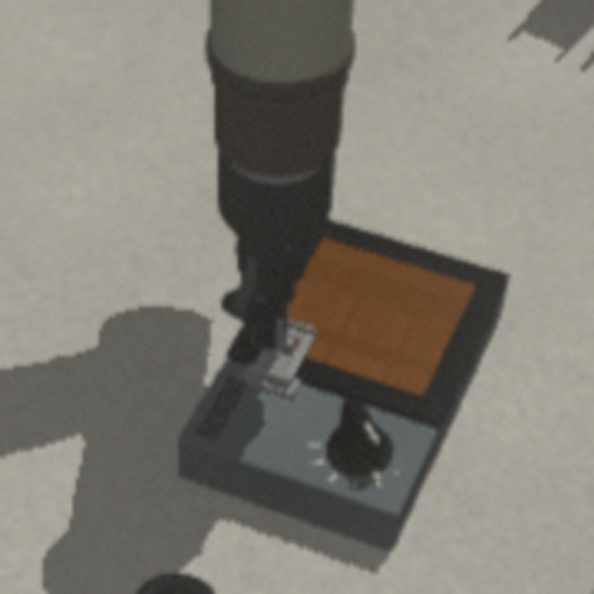

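Request:
play_rows(
  moves=[
    [[0, 0, 0.012], 0, 1],
    [[-0.01, 0.049, 0.012], 0, 1],
    [[-0.01, 0.049, 0.012], 0, 1],
    [[-0.01, 0.049, 0], 0, 1],
    [[-0.01, 0.049, -0.008], 0, 1],
    [[-0.01, 0.049, -0.008], 0, 1],
  ],
)

```text
clock: 33.2
position: [481.4, 103.4, 229.6]
ee_rot: [0.995, 0.104, 0.013, 0.001]
contact_force: [-7.0, 0.3, 19.4]
gripper_width: 0.3
```

Request:
play_rows(
  moves=[
    [[0, 0, 0.1], 0, 1],
    [[0, 0, 0.3], 0, 1],
    [[-0.3, 0.2, 0.4], 0, 1],
    [[-0.5, 0.2, 0.4], 0, 1],
    [[-0.5, 0.2, 0.4], 0, 1],
    [[-0.5, 0.2, 0.4], 0, 1],
  ],
)

```text
clock: 33.95
position: [329.4, 163.3, 349.8]
ee_rot: [0.994, 0.106, 0.013, 0.001]
contact_force: [1.3, 0.3, 0.4]
gripper_width: -0.1
```

```bash
python3 - <<'E'
from h import *
t=shot('top'); crop(t,150,160,110,110,'t10.png',5.4); s=shot('scene'); crop(s,270,110,100,110,'s10.png',5.4)
for nm in ['hasp_tip','hasp','lid_catch','dial_grip','dial_pointer','lid_edge']:
    for p in (t,s): print(nm,[(np.round(d['centre'],0).tolist(),tom(*d['centre'][:2]).round(),round(d['conf'],2)) for d in arm.look_for(nm,p)])
for n,P in dict(h0=[-43,27,54.5],h1=[-43,57,54.5],h2=[-92,27,54.5],h3=[-92,57,54.5],e0=[-43,27,62],c=[-60,42,58.5]).items():
    e=mpt(Q,P); print(n,((proj(t,e)-[150,160]+.5)*5.4).round(),((proj(s,e)-[270,110]+.5)*5.4).round())
E
```

```text
hasp_tip [([497.0, 78.0, 65.0], array([-79.,  48.]), 0.83)]
hasp_tip [([500.0, 84.0, 61.0], array([-74.,  44.]), 0.51)]
hasp [([504.0, 88.0, 60.0], array([-71.,  39.]), 0.77)]
hasp [([500.0, 85.0, 59.0], array([-73.,  44.]), 0.52), ([538.0, 162.0, 46.0], array([-5., -8.]), 0.37)]
lid_catch [([528.0, 169.0, 47.0], array([3., 0.]), 0.88)]
lid_catch [([538.0, 162.0, 49.0], array([-4., -8.]), 0.67)]
dial_grip [([590.0, 45.0, 48.0], array([-130.,  -37.]), 0.82)]
dial_grip [([589.0, 38.0, 60.0], array([-137.,  -34.]), 0.64)]
dial_pointer [([587.0, 43.0, 51.0], array([-131.,  -33.]), 0.68)]
dial_pointer [([593.0, 44.0, 60.0], array([-132.,  -39.]), 0.62)]
lid_edge [([531.0, 169.0, 44.0], array([ 3., -3.]), 0.94), ([502.0, 85.0, 60.0], array([-74.,  42.]), 0.62)]
lid_edge [([540.0, 168.0, 49.0], array([  0., -12.]), 0.74)]
h0 [[151. 389.]] [[253. 276.]]
h1 [[164. 466.]] [[190. 255.]]
h2 [[276. 365.]] [[211. 350.]]
h3 [[290. 441.]] [[148. 329.]]
e0 [[146. 389.]] [[254. 264.]]
c [[199. 419.]] [[208. 284.]]
```

View pics/t10.png

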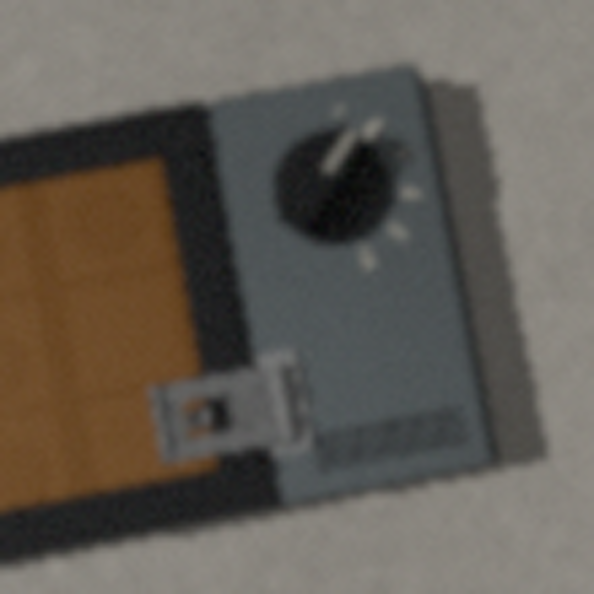

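View pics/s10.png

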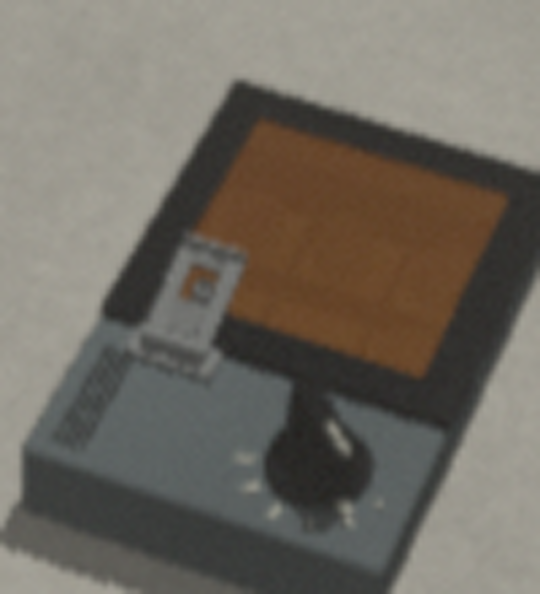

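```bash
python3 - <<'E'
from h import *
t=shot('top');s=shot('scene')
def draw(p,x0,y0,w,h,fn,k,items):
    im=cv2.cvtColor(np.asarray(p['pixels']),cv2.COLOR_RGB2BGR)[y0:y0+h,x0:x0+w]
    im=cv2.resize(im,None,fx=k,fy=k,interpolation=cv2.INTER_CUBIC)
    im=cv2.convertScaleAbs(im,alpha=1.5)
    for P,c in items:
        uv=((proj(p,mpt(Q,P))-[x0,y0]+.5)*k).round().astype(int); cv2.polylines(im,[uv],True,c,1,cv2.LINE_AA)
    cv2.imwrite('pics/'+fn,im)
def hp(th):
    pts=[]
    for r,y in((0,27),(49,27),(49,57),(0,57)): pts.append([-92+r*np.cos(th)-2*np.sin(th),y,52.5+r*np.sin(th)+2*np.cos(th)])
    return pts
lid=[[-82,-82,48.5],[-82,82,48.5],[82,82,48.5],[82,-82,48.5]]
led=[[-168,-82,44],[-168,82,44],[-82,82,44],[-82,-82,44]]
it=[(lid,(0,255,0)),(led,(255,255,0)),(hp(0),(0,0,255)),(hp(.25),(255,0,255))]
draw(s,265,105,110,105,'s11.png',5.5,it); draw(t,150,160,110,110,'t11.png',5.4,it)
E
```

```text
(no output)
```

View pics/s11.png

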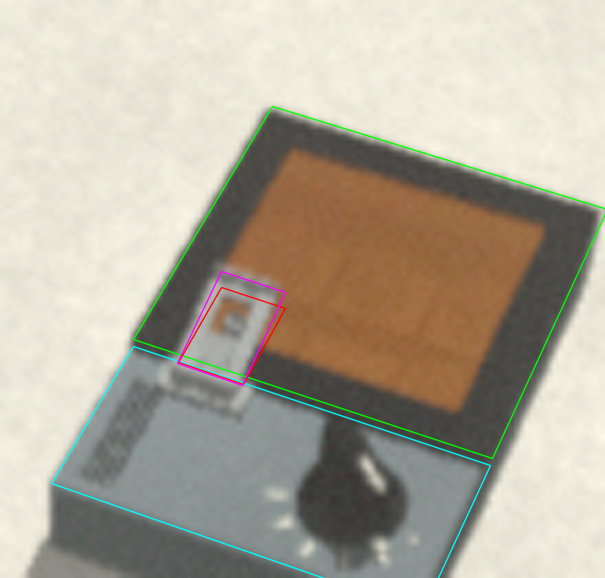

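View pics/t11.png

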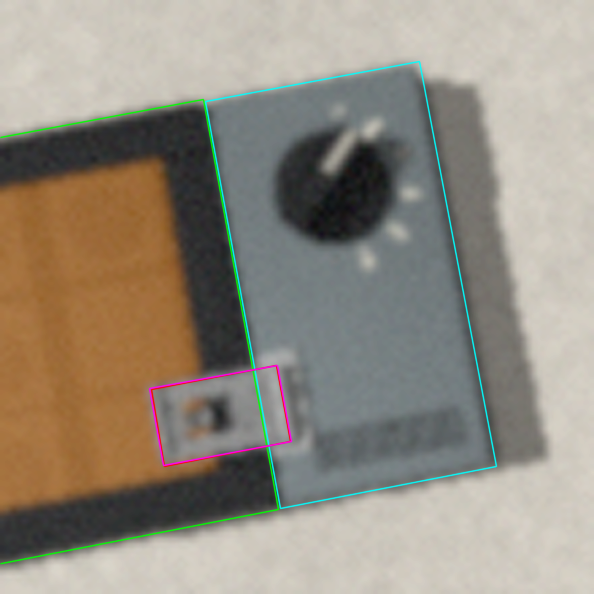

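```bash
python3 - <<'E'
from h import *
s=[np.asarray(shot('scene')['pixels']).astype(float) for _ in range(10)]; t=[np.asarray(shot('top')['pixels']).astype(float) for _ in range(10)]
S=np.mean(s,0);T=np.mean(t,0)
def sv(A,x0,y0,w,h,k):
    return cv2.resize(np.clip(A[y0:y0+h,x0:x0+w]*1.6,0,255).astype(np.uint8)[:,:,::-1],None,fx=k,fy=k,interpolation=cv2.INTER_CUBIC)
a=sv(S,288,145,28,36,14);b=sv(T,172,220,40,36,10)
H=max(a.shape[0],b.shape[0]); a=cv2.copyMakeBorder(a,0,H-a.shape[0],0,4,0);b=cv2.copyMakeBorder(b,0,H-b.shape[0],0,0,0)
cv2.imwrite('pics/h12.png',np.hstack([a,b])); print(np.hstack([a,b]).shape)
E
```

```text
(504, 796, 3)
```

View pics/h12.png

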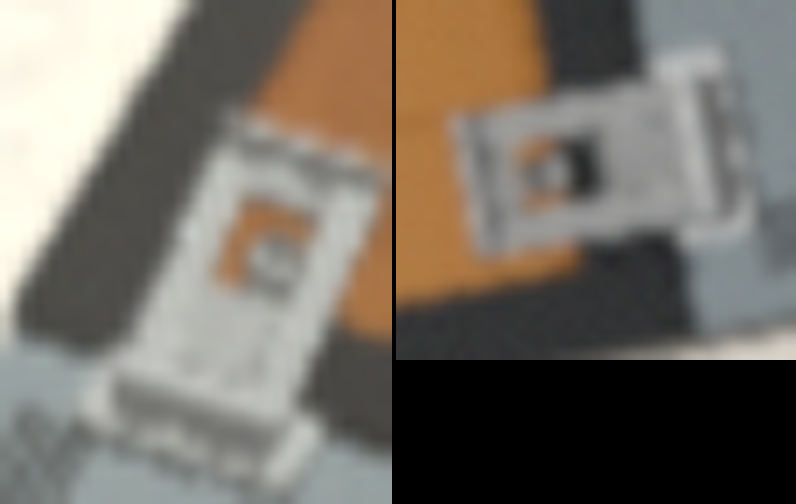

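The catch shows through the slot, so the hasp is over it. The scene view makes its end look a little high, so I probe and press the free end at the middle.

```bash
python3 - <<'E'
from h import *
st()
for a in [(-36,42,130),(-36,42,75),(-36,42,60),(-36,42,54)]: print(a,mv(*a).tolist())
E
```

```text
clock 35.75 mach [ 37.1 193.9] tip z 176.6 yaw 101.9 F [-0.1 -0.1  0.2] w 0.3 q6 0.85
(-36, 42, 130) [0.544, -0.139, -0.155]
(-36, 42, 75) [0.544, -0.139, -0.339]
(-36, 42, 60) [0.544, -0.139, -0.389]
(-36, 42, 54) [0.544, -0.139, -0.409]
```

Request:
play_rows(
  moves=[
    [[0.2, -0.05, -0.05], 0, 1],
    [[0.4, -0.1, -0.1], 0, 1],
    [[0.544, -0.139, -0.155], 0, 1],
    [[0.544, -0.139, -0.155], 0, 1],
    [[0.544, -0.139, -0.3], 0, 1],
    [[0.544, -0.139, -0.339], 0, 1],
    [[0.544, -0.139, -0.372], 0, 1],
    [[0.544, -0.139, -0.372], 0, 1],
  ],
)

```text
clock: 36.75
position: [494.5, 122.0, 238.4]
ee_rot: [0.994, 0.104, 0.013, 0.001]
contact_force: [-0.1, 0.2, 0.3]
gripper_width: -0.2
```

Request:
play_rows(
  moves=[
    [[0, 0, -0.01], 0, 1],
    [[0, 0, -0.014], 0, 1],
    [[0, 0, -0.014], 0, 1],
  ],
)

```text
clock: 37.12
position: [494.6, 122.1, 234.6]
ee_rot: [0.994, 0.104, 0.014, 0.001]
contact_force: [-0.3, 0.3, 0.5]
gripper_width: 0.3
```

```bash
python3 - <<'E'
from h import *
st()
E
```

```text
clock 37.12 mach [-35.5  41.9] tip z 61.6 yaw 102.0 F [-0.3  0.3  0.5] w 0.3 q6 1.2
```

Request:
play_rows(
  moves=[
    [[0, 0, -0.008], 0, 1],
    [[0, 0, -0.012], 0, 1],
    [[0, 0, -0.012], 0, 1],
  ],
)

```text
clock: 37.5
position: [494.6, 122.1, 230.9]
ee_rot: [0.994, 0.104, 0.014, 0.001]
contact_force: [0.1, 0.5, -0.2]
gripper_width: -0.2
```

Request:
play_rows(
  moves=[
    [[0, 0, -0.006], 0, 1],
    [[0, 0, -0.01], 0, 1],
    [[0, 0, -0.01], 0, 1],
  ],
)

```text
clock: 37.88
position: [494.6, 122.3, 227.7]
ee_rot: [0.994, 0.104, 0.014, 0.001]
contact_force: [-0.5, 1.0, -0.4]
gripper_width: 0.0
```

Request:
play_rows(
  moves=[
    [[0, 0, -0.006], 0, 1],
    [[0, 0, -0.008], 0, 1],
    [[0, 0, -0.008], 0, 1],
  ],
)

```text
clock: 38.25
position: [494.6, 122.3, 225.4]
ee_rot: [0.994, 0.104, 0.014, 0.001]
contact_force: [0.6, 1.9, 1.1]
gripper_width: -0.1
```

Request:
play_rows(
  moves=[
    [[0, 0, 0.035], 0, 1],
    [[0, 0, 0.035], 0, 1],
    [[0.005, -0.027, 0.035], 0, 1],
    [[0.005, -0.027, 0.035], 0, 1],
    [[0.005, -0.027, 0.02], 0, 1],
    [[0.005, -0.027, 0.012], 0, 1],
    [[0.005, -0.027, 0.012], 0, 1],
  ],
)

```text
clock: 39.12
position: [496.5, 114.3, 230.9]
ee_rot: [0.994, 0.105, 0.014, 0.001]
contact_force: [-4.5, -0.8, 15.9]
gripper_width: -0.0
```

Request:
play_rows(
  moves=[
    [[0, 0, -0.005], 0, 1],
    [[0, 0, -0.008], 0, 1],
    [[0, 0, -0.008], 0, 1],
  ],
)

```text
clock: 39.5
position: [496.5, 114.4, 230.7]
ee_rot: [0.994, 0.106, 0.014, 0.002]
contact_force: [-5.5, 0.3, 17.7]
gripper_width: -0.0
```

```bash
python3 - <<'E'
from h import *
st()
t=shot('top'); crop(t,150,180,90,90,'t13.png',6); s=shot('scene'); crop(s,270,110,80,90,'s13.png',6)
E
```

```text
clock 39.5 mach [-43.4  41.6] tip z 57.7 yaw 102.1 F [-5.5  0.3 17.7] w -0.0 q6 1.21
```

View pics/s13.png

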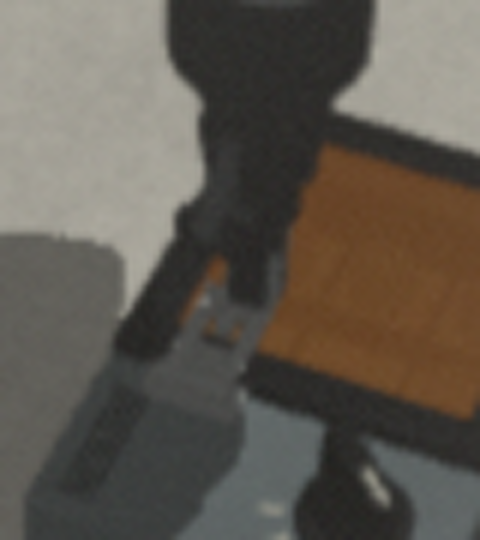

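Request:
play_rows(
  moves=[
    [[0, 0, 0.1], 0, 1],
    [[0, 0, 0.25], -0.33, 0.6],
    [[0, 0, 0.25], -0.66, 0.6],
    [[0, 0, 0.25], -1, 0.6],
    [[0, 0, 0.25], -1, 0.6],
  ],
)

```text
clock: 40.22
position: [496.3, 114.4, 305.4]
ee_rot: [0.988, -0.154, 0.013, 0.005]
contact_force: [0.3, 0.5, -0.2]
gripper_width: 17.1
```

Request:
play_rows(
  moves=[
    [[0, 0, 0], -0.33, 0.6],
    [[0, 0, 0], -0.66, 0.6],
    [[0, 0, 0], -1, 0.6],
    [[0, 0, 0], -1, 0.6],
  ],
)

```text
clock: 40.72
position: [496.3, 114.5, 304.9]
ee_rot: [0.915, -0.403, 0.011, 0.009]
contact_force: [-1.3, -0.1, 1.0]
gripper_width: 17.1
```

Request:
play_rows(
  moves=[
    [[0, 0, 0], -0.33, 0.6],
    [[0, 0, 0], -0.66, 0.6],
    [[0, 0, 0], -1, 0.6],
    [[0, 0, 0], -1, 0.6],
  ],
)

```text
clock: 41.22
position: [496.4, 114.5, 304.7]
ee_rot: [0.782, -0.624, 0.008, 0.012]
contact_force: [-0.9, 0.4, -1.0]
gripper_width: 17.2
```

```bash
python3 - <<'E'
from h import *
st()
print(mv(-54,42,70),mv(-54,42,60))
t=shot('top'); crop(t,150,180,90,90,'t14.png',6); s=shot('scene'); crop(s,270,90,90,110,'s14.png',5.4)
E
```

```text
clock 41.23 mach [-43.4  41.7] tip z 131.7 yaw 12.8 F [-0.9  0.4 -1. ] w 17.2 q6 -0.35
[ 0.006 -0.035 -0.206] [ 0.006 -0.035 -0.239]
```

View pics/s14.png

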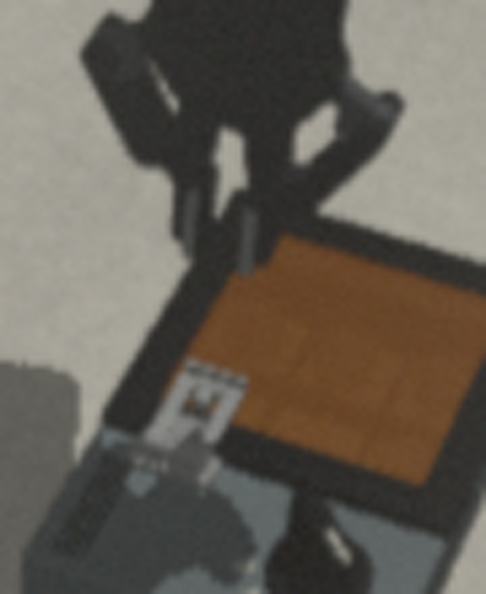

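After the end press the hasp corners are at (305.2,157.0) and (315.7,160.7), against (304.7,156.7) and (316.4,160.6) predicted for flat. One more gentle press straddling the catch makes it certain.

Request:
play_rows(
  moves=[
    [[0.006, -0.035, 0], 0, 0.6],
    [[0.006, -0.035, -0.1], 0, 0.6],
    [[0.006, -0.035, -0.2], 0, 0.6],
    [[0.006, -0.035, -0.235], 0, 0.6],
    [[0.006, -0.035, -0.245], 0, 0.6],
    [[0.006, -0.035, -0.252], 0, 0.6],
    [[0.006, -0.035, -0.252], 0, 0.6],
  ],
)

```text
clock: 42.2
position: [498.4, 104.1, 229.9]
ee_rot: [0.781, -0.624, 0.009, 0.011]
contact_force: [-0.6, 0.1, 0.6]
gripper_width: 17.3
```

Request:
play_rows(
  moves=[
    [[0, 0, -0.008], 0, 0.6],
    [[0, 0, -0.014], 0, 0.6],
    [[0, 0, -0.014], 0, 0.6],
  ],
)

```text
clock: 42.58
position: [498.7, 104.3, 227.8]
ee_rot: [0.782, -0.623, 0.009, 0.01]
contact_force: [-2.9, 0.3, 11.9]
gripper_width: 16.9
```

Request:
play_rows(
  moves=[
    [[0, 0, 0.1], 0, 0.2],
    [[0, 0, 0.3], 0, 0],
    [[0.1, -0.1, 0.4], 0.4, -0.2],
    [[0.3, -0.15, 0.4], 0.8, -0.2],
    [[0.3, -0.15, 0.4], 1, -0.2],
    [[0.3, -0.15, 0.4], 1, -0.2],
  ],
)

```text
clock: 43.32
position: [588.8, 59.0, 347.3]
ee_rot: [0.916, -0.401, 0.011, 0.008]
contact_force: [0.4, 0.4, -0.2]
gripper_width: 51.4
```

```bash
python3 - <<'E'
from h import *
st()
def mean(n):
    P=shot(n); A=[np.asarray(P['pixels']).astype(float)]+[np.asarray(shot(n)['pixels']).astype(float) for _ in range(5)]; return P,np.mean(A,0)
ps,S=mean('scene'); pt,T=mean('top')
def sv(A,x0,y0,w,h,k):
    return cv2.resize(np.clip(A[y0:y0+h,x0:x0+w]*1.5,0,255).astype(np.uint8)[:,:,::-1],None,fx=k,fy=k,interpolation=cv2.INTER_CUBIC)
a=sv(S,280,140,65,65,6);b=sv(T,170,175,65,65,6)
def hp(th):
    return [[-92+r*np.cos(th)-2*np.sin(th),y,52.5+r*np.sin(th)+2*np.cos(th)] for r,y in((0,27),(49,27),(49,57),(0,57))]
for im,p,o in((a,ps,(280,140)),(b,pt,(170,175))):
    uv=((proj(p,mpt(Q,hp(0)))-o+.5)*6).round().astype(int); cv2.polylines(im,[uv],True,(0,0,255),1)
    c=((proj(p,mpt(Q,[[-126,-38,78]]))-o+.5)*6)[0].round().astype(int); cv2.circle(im,tuple(int(v) for v in c),2,(0,255,0),-1)
    for k in range(6):
        pass
cv2.imwrite('pics/h15.png',np.hstack([a,b]))
for nm in ['hasp_tip','hasp','dial_grip','dial_pointer']:
    print(nm,[(np.round(d['centre'],0).tolist(),round(d['conf'],2)) for p in (pt,ps) for d in arm.look_for(nm,shot('top' if p is pt else 'scene'))])
E
```

```text
clock 43.33 mach [-116.  -38.] tip z 174.3 yaw 42.7 F [ 0.4  0.4 -0.2] w 51.4 q6 0.35
hasp_tip [([500.0, 81.0, 56.0], 0.7), ([500.0, 84.0, 55.0], 0.63)]
hasp [([504.0, 89.0, 50.0], 0.77), ([503.0, 90.0, 54.0], 0.48)]
dial_grip [([593.0, 33.0, 47.0], 0.66), ([589.0, 41.0, 55.0], 0.9)]
dial_pointer [([595.0, 33.0, 50.0], 0.48), ([592.0, 40.0, 57.0], 0.77)]
```

View pics/h15.png

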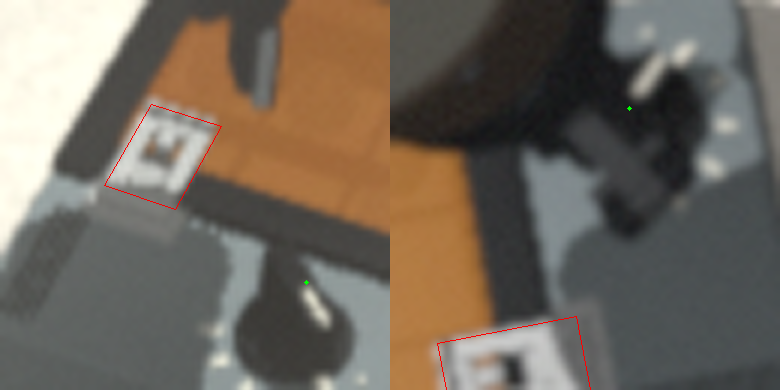

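```bash
python3 - <<'E'
from h import *
ps=shot('scene'); pt=shot('top')
c=mpt(Q,[[-126,-38,78]])[0]; print('axis',c.round(1))
for phi in range(0,-181,-15):
    P=c+22*np.array([np.cos(np.radians(phi)),np.sin(np.radians(phi)),0]); M=c+np.r_[31*np.array([np.cos(np.radians(phi)),np.sin(np.radians(phi))]),44-78]
    print(phi,((proj(ps,P)-[280,140]+.5)*6)[0].round(),((proj(pt,P)-[170,175]+.5)*6+[390,0])[0].round(),'marks t11',((proj(pt,M)-[150,160]+.5)*5.4)[0].round())
E
```

```text
axis [590.8  49.1  78. ]
0 [357. 308.] [630.  45.] marks t11 [336. 111.]
-15 [347. 317.] [647.  47.] marks t11 [356. 114.]
-30 [335. 323.] [662.  53.] marks t11 [375. 122.]
-45 [320. 327.] [675.  64.] marks t11 [391. 134.]
-60 [304. 327.] [685.  77.] marks t11 [404. 151.]
-75 [289. 324.] [692.  93.] marks t11 [411. 169.]
-90 [275. 319.] [694. 109.] marks t11 [414. 189.]
-105 [263. 310.] [691. 126.] marks t11 [411. 210.]
-120 [254. 300.] [685. 141.] marks t11 [403. 228.]
-135 [249. 289.] [674. 154.] marks t11 [390. 244.]
-150 [247. 277.] [661. 164.] marks t11 [373. 257.]
-165 [250. 266.] [645. 171.] marks t11 [354. 264.]
-180 [256. 256.] [628. 173.] marks t11 [334. 267.]
```

The pointer reads about -33° in world yaw. The marks sit at -3, -33, (-63), -93, -123 and -153°, with the shortest at -3. So the dial is at its second position and needs three clicks (90° clockwise). I line the jaws up at yaw 57°, across the bar.

```bash
python3 - <<'E'
from h import *
st(); s=arm.read_state()['position']
print((np.array([591.0,49.3,231+30])-s)/300,(np.array([591.0,49.3,231])-s)/300)
E
```

```text
clock 44.83 mach [-115.6  -37.9] tip z 174.8 yaw 42.9 F [-0.1 -0.6 -1. ] w 51.7 q6 0.35
[ 0.00779161 -0.03352543 -0.28917706] [ 0.00779161 -0.03352543 -0.38917706]
```

```bash
cat >> h.py <<'E'
def off(L=166):
    z=Rn.from_quat(arm.read_state()['ee_rot']).as_matrix()[:,2]; return L*z[:2]/-z[2]
def seq(ax,tz,turns,L=166):
    s=arm.read_state()['position']; o=off(L)
    for a in turns:
        c,sn=np.cos(np.radians(30*a)),np.sin(np.radians(30*a))
        t=np.array(ax)-[c*o[0]-sn*o[1],sn*o[0]+c*o[1]]
        print(a,((np.r_[t,tz]-s)/300).round(3).tolist())
E
python3 - <<'E'
from h import *
st(); print(off()); 
print(Rn.from_quat(arm.read_state()['ee_rot']).as_matrix()[:,2].round(4))
seq([591,49.3],261,[0.47]); seq([591,49.3],231,[.47])
E
```

```text
clock 44.83 mach [-115.6  -37.9] tip z 174.8 yaw 42.9 F [-0.1 -0.6 -1. ] w 51.7 q6 0.35
[ 2.59094694 -3.84170131]
[ 0.0156 -0.0231 -0.9996]
0.47 [-0.004, -0.023, -0.289]
0.47 [-0.004, -0.023, -0.389]
```

Request:
play_rows(
  moves=[
    [[-0.004, -0.023, 0], 0.24, -0.2],
    [[-0.004, -0.023, -0.1], 0.47, -0.2],
    [[-0.004, -0.023, -0.289], 0.47, -0.2],
    [[-0.004, -0.023, -0.289], 0.47, -0.2],
    [[-0.004, -0.023, -0.289], 0.47, -0.2],
  ],
)

```text
clock: 45.45
position: [588.4, 52.7, 262.7]
ee_rot: [0.959, -0.284, 0.014, 0.006]
contact_force: [0.6, 0.5, 0.8]
gripper_width: 51.3
```

```bash
python3 - <<'E'
from h import *
st(); print(off()); seq([591,49.3],231,[0])
t=shot('top'); crop(t,170,150,90,90,'t16.png',5.5); s=shot('scene'); crop(s,280,100,90,110,'s16.png',5.4)
E
```

```text
clock 45.45 mach [-122.1  -36.4] tip z 89.7 yaw 57.0 F [0.6 0.5 0.8] w 51.3 q6 0.6
[ 3.88711527 -3.10012856]
0 [-0.004, -0.001, -0.106]
```

View pics/s16.png

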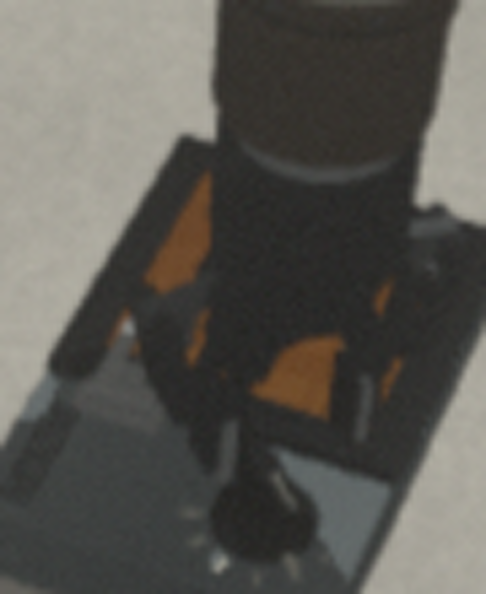

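View pics/t16.png

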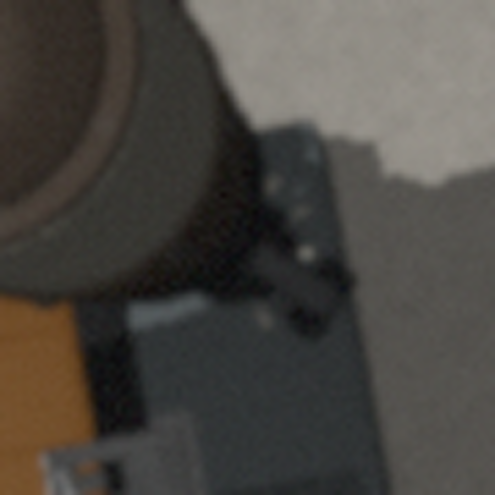

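```bash
python3 - <<'E'
from h import *
s=shot('scene'); S=arm.read_state(); R=Rn.from_quat(S['ee_rot']).as_matrix()
for x in(-11,0,11):
  for y in(-25.6,0,25.6):
    P=S['position']+R@[x,y,165]; print(x,y,P.round(),((proj(s,P)-[280,100]+.5)*5.4)[0].round())
print(((proj(s,mpt(Q,[-126,-38,78]))-[280,100]+.5)*5.4)[0].round())
E
```

```text
-11 -25.6 [597.  77.  98.] [329. 403.]
-11 0 [583.  56.  98.] [273. 419.]
-11 25.6 [569.  34.  98.] [216. 436.]
0 -25.6 [606.  71.  99.] [341. 421.]
0 0 [592.  50.  99.] [285. 437.]
0 25.6 [578.  28.  99.] [227. 454.]
11 -25.6 [616.  65.  99.] [353. 439.]
11 0 [602.  44.  99.] [296. 456.]
11 25.6 [588.  22.  99.] [239. 473.]
[276. 470.]
```

Request:
play_rows(
  moves=[
    [[-0.004, -0.001, -0.05], 0, -0.2],
    [[-0.004, -0.001, -0.106], 0, -0.2],
    [[-0.004, -0.001, -0.106], 0, -0.2],
    [[-0.004, -0.001, -0.106], 0, -0.2],
  ],
)

```text
clock: 46.1
position: [587.2, 52.4, 231.4]
ee_rot: [0.959, -0.284, 0.014, 0.005]
contact_force: [0.2, 0.2, -0.2]
gripper_width: 51.6
```

Request:
play_rows(
  moves=[
    [[0, 0, 0], 0, 0.6],
    [[0, 0, 0], 0, 0.8],
    [[0, 0, 0], 0, 0.8],
    [[0, 0, 0], 0, 0.8],
    [[0, 0, 0], 0, 0.8],
  ],
)

```text
clock: 46.72
position: [587.0, 51.9, 232.0]
ee_rot: [0.959, -0.284, 0.014, 0.006]
contact_force: [-2.1, -4.3, 5.1]
gripper_width: 12.1
```

```bash
python3 - <<'E'
from h import *
st(); print(off(),arm.read_state()['position'],arm.read_state()['wrist_torque'])
E
```

```text
clock 46.73 mach [-122.6  -34.8] tip z 59.0 yaw 57.0 F [-2.1 -4.3  5.1] w 12.1 q6 0.6
[ 4.01168185 -3.09888424] [586.99546526  51.88096043 231.95949939] [-1.28126283  0.64040125 -0.05128311]
```

```bash
python3 - <<'E'
from h import *
p=arm.read_state()['position']; o=off(); print(p[:2]+o); seq(p[:2]+o,231.5,[-.25,-.5,-.75,-1])
E
```

```text
[591.00714711  48.78207619]
-0.25 [0.001, 0.002, -0.002]
-0.5 [0.003, 0.003, -0.002]
-0.75 [0.005, 0.004, -0.002]
-1 [0.007, 0.005, -0.002]
```

Request:
play_rows(
  moves=[
    [[0.001, 0.002, 0], -0.25, 1],
    [[0.003, 0.003, 0], -0.5, 1],
    [[0.005, 0.004, 0], -0.75, 1],
    [[0.007, 0.005, 0], -1, 1],
    [[0.007, 0.005, 0], -1, 1],
    [[0.007, 0.005, 0], -1, 1],
  ],
)

```text
clock: 47.48
position: [588.7, 53.0, 232.0]
ee_rot: [0.853, -0.522, 0.012, 0.01]
contact_force: [-2.8, -4.3, 4.3]
gripper_width: 11.5
```

```bash
python3 - <<'E'
from h import *
st(); p=arm.read_state()['position']; print(p); seq([591,48.9],231.5,[-.25,-.5,-.75,-1]); print(arm.read_state()['wrist_torque'])
E
```

```text
clock 47.48 mach [-121.8  -36.7] tip z 59.0 yaw 27.1 F [-2.8 -4.3  4.3] w 11.5 q6 0.07
[588.73031163  53.00882381 231.97715678]
-0.25 [0.004, 0.003, -0.002]
-0.5 [0.006, 0.003, -0.002]
-0.75 [0.008, 0.003, -0.002]
-1 [0.011, 0.003, -0.002]
[-1.261526    0.73055115 -0.10987308]
```

Request:
play_rows(
  moves=[
    [[0.003, 0.001, 0], -0.25, 1],
    [[0.005, 0.001, 0], -0.5, 1],
    [[0.007, 0.001, 0], -0.75, 1],
    [[0.009, 0.001, 0], -1, 1],
    [[0.009, 0.001, 0], -1, 1],
    [[0.009, 0.001, 0], -1, 1],
  ],
)

```text
clock: 48.22
position: [590.9, 53.1, 232.0]
ee_rot: [-0.689, 0.724, -0.009, -0.013]
contact_force: [-2.7, -4.5, 4.7]
gripper_width: 11.9
```

```bash
python3 - <<'E'
from h import *
st(); p=arm.read_state()['position']; print(p); seq([591,48.9],231.5,[-.25,-.5,-.75,-1]); print(arm.read_state()['wrist_torque'])
E
```

```text
clock 48.23 mach [-122.2  -38.9] tip z 59.0 yaw 177.2 F [-2.7 -4.5  4.7] w 11.9 q6 -0.44
[590.91181871  53.07843538 231.95969152]
-0.25 [0.006, 0.002, -0.002]
-0.5 [0.008, 0.001, -0.002]
-0.75 [0.01, 0.0, -0.002]
-1 [0.012, -0.001, -0.002]
[-1.01156947  0.91180313 -0.11198297]
```

Request:
play_rows(
  moves=[
    [[0.003, 0, 0], -0.25, 1],
    [[0.005, -0.001, 0], -0.5, 1],
    [[0.007, -0.002, 0], -0.75, 1],
    [[0.009, -0.003, 0], -1.0, 1],
    [[0.009, -0.003, 0], -1, 1],
    [[0.009, -0.003, 0], -1, 1],
  ],
)

```text
clock: 48.98
position: [592.9, 52.1, 231.9]
ee_rot: [-0.479, 0.878, -0.005, -0.016]
contact_force: [-4.1, -4.2, 4.7]
gripper_width: 11.7
```

Request:
play_rows(
  moves=[
    [[0, 0, 0], 0, 0.3],
    [[0, 0, 0], 0, -0.2],
    [[0, 0, 0], 0, -0.2],
    [[0, 0, 0], 0, -0.2],
    [[0, 0, 0.15], 0, -0.2],
    [[0, 0, 0.35], 0, -0.2],
    [[0, 0, 0.5], 0, -0.2],
    [[-0.3, 0.3, 0.6], 0, -0.2],
    [[-0.6, 0.5, 0.6], 0, -0.2],
    [[-0.8, 0.6, 0.6], 0, -0.2],
    [[-0.8, 0.6, 0.6], 0, -0.2],
    [[-0.8, 0.6, 0.6], 0, -0.2],
  ],
)

```text
clock: 50.48
position: [351.1, 232.7, 412.3]
ee_rot: [-0.479, 0.877, -0.004, -0.015]
contact_force: [0.2, 0.8, 0.7]
gripper_width: 50.9
```

```bash
python3 - <<'E'
from h import *
st()
t=shot('top','t17.png'); s=shot('scene','s17.png')
def sv(p,x0,y0,w,h,k):
    return cv2.resize(np.clip(np.asarray(p['pixels'])[y0:y0+h,x0:x0+w].astype(float)*1.5,0,255).astype(np.uint8)[:,:,::-1],None,fx=k,fy=k,interpolation=cv2.INTER_CUBIC)
a=sv(s,280,140,65,65,6);b=sv(t,170,175,65,65,6)
cv2.imwrite('pics/h17.png',np.hstack([a,b]))
E
```

```text
clock 50.48 mach [101.2 160.9] tip z 239.3 yaw 147.3 F [0.2 0.8 0.7] w 50.9 q6 -1.54
```

View pics/h17.png

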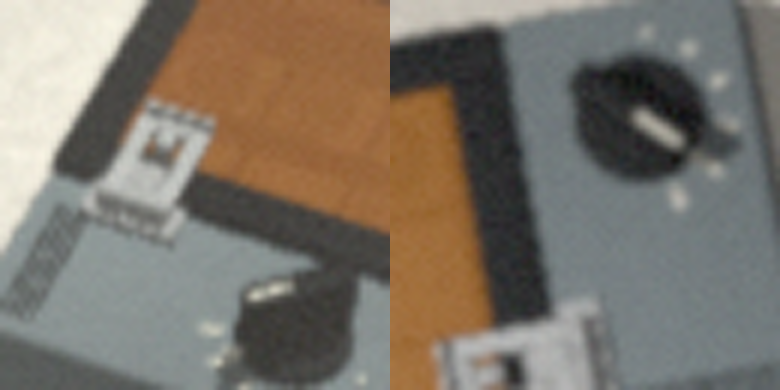

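View pics/t17.png

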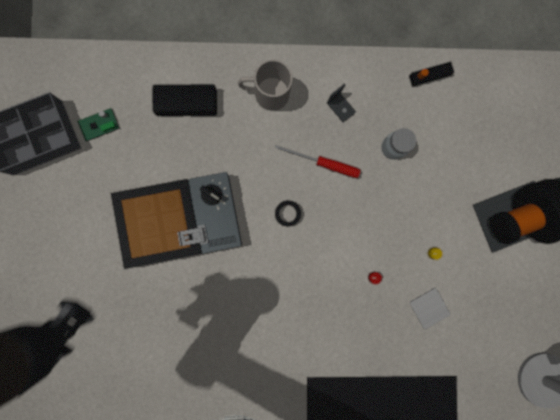

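View pics/s17.png

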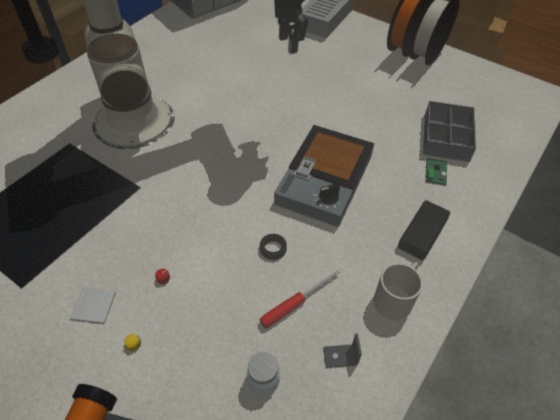

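The pointer now aims at the fifth mark: end at (680,145) in the crop, against (685,141) predicted for -120°. The hasp is flat with the catch through its slot, the lid is shut, and the tape, driver, red and yellow are at their original pixels.

```bash
python3 - <<'E'
from h import *
st(); print(arm.job_done())
E
```

```text
clock 50.58 mach [102.3 161.9] tip z 239.8 yaw 147.7 F [ 0.9 -0.6  0.9] w 51.1 q6 -1.54
the job is handed in; nothing more can be done
None
```

The job is done and handed in at 50.6 s. Four grey knobs were on the desk. I put each in its own well, shut the lid, laid the hasp over its catch and turned the dial from its second to its fifth position (three clicks). The arm is clear of everything.

- **Knobs:** before the lid was shut, both views showed three in the +x row and one at (-28, -47), with no grey knob left on the desk.
- **Lid:** it stopped hard at 48.6 mm under a 30 N press; the expected height of the shut lid's top is 48.5 mm.
- **Hasp:** after my first presses it still looked about 0.25 rad up in the scene picture, so I pressed its end again. It then matched the flat outline to within about 1 pixel, with the catch through the slot.
- **Hasp height:** the last presses stopped about 3 mm above the expected 54.5 mm plate top. I put this down to the hasp's raised end and a 1.6° tool tilt that had built up, but I did not prove it.
- **Dial:** after release the pointer lines up with the fifth mark, matching the predicted position in both views.
- **Left alone:** by eye, the tape, the screwdriver and the red and yellow look-alikes are where they started.

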